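Lock away the sorted stones and put the tray back in its bay

ROBOT

A 6-joint arm with a two-finger parallel gripper is mounted at the origin on the work surface. World frame = base frame: x ahead of the robot, y to its left, z up, the work surface at z = 0. Lengths are in m, angles in rad, forces in N, time in s.
With the tool pointing down it reaches from about 0.35 to 0.975 m from the base axis. Payload 4.9 kg.
Tool frame: the origin (TCP) lies on the centre line of the jaws, within the pads' length; the fingertips stand manip.tip_reach ahead of it and the grasp point (between the pads) is the TCP (manip.tip_reach is the distance from the TCP to the fingertips, in m); z points along the fingers, y is the line along which they close (so a half turn about z gives the same grasp; the last joint's range is limited). The gripper opens to 85 mm and grips with 20 to 120 N. Pads are 22 mm wide; open, the fingers measure 114 mm over their backs; the gripper's body (76 mm by 85 mm) begins 54 mm behind the grasp point. The pads swing forward as they close: fully open they stand 13 mm farther back than shut.
Start: joints at [1.136, 0.053, 1.613, -0, 1.476, -0.119], TCP at [0.194, 0.594, 0.25] pointing down, gripper open.
Joint ranges: [-3.01, 3.01], [-1.01, 2.22], [0.06, 2.58], [-1.02, 4.17], [0.09, 2.62], [-3.14, 3.14]. Speed limits (rad/s): [2.57, 2.57, 3.14, 3.14, 3.14, 3.14].

INTERFACE

Orientations are given as a unit quaternion [w, x, y, z].
In Python, from plant import manip gives the robot as it stands. The module is installed in compiled form; this text tells all that it offers.
- The arm moves only by the tool move_arm, never from a script. Its argument "rows" is a list of rows, each a list of 7 numbers: the shift along the tool's x, y, z in cm, then the turn, a rotation vector about the tool's x, y, z in degrees, then the opening, from -1 (shut) to 1 (fully open). In form: [[tx, ty, tz, ax, ay, az, jaw], ...]. A call has 1 to 20 rows; each row shifts and turns the commanded pose from where the row before left it, along the tool's axes as they then stand; what a row does not reach is not made up. A row lasts 1/12 s, in which the tool goes at most 41.7 mm and 7.16 degrees, less where a joint would pass 70% of its speed; a pose out of reach is approached as far as the arm can. A call is refused whole if a number of a shift passes 4.17 or a number of a turn 7.16, either way. A call with a gripper value outside its range is refused whole. The fingers move at their own pace and stop on an object; the grip force is fixed at half the most. Time passes only in rows, so rows that do not move let the fingers close. It gives the time, the measured TCP pose, the force, the opening and the grip force at its end, in the units of the state.
- manip.state(): the state, without advancing time (a new reading comes with each control period).
- manip.grab_frame(name): name is "scene" or "top" or "wrist"; returns a dict with "img" (420x560x3 uint8, blue, green, red), "mtx" (3x3 intrinsics, pixels), "R" (3x3) and "t" (3): a world point X has camera coordinates R X + t. Camera axes: x right, y down, z forward; pixel columns grow to the right and rows downward; lengths in m; the calibration is good to about 2 mm. The wrist camera is an equidistant fisheye: a pixel r from the principal point sees the ray r / f radians off the axis. A picture is of the moment at which its call begins. There is no depth.
- manip.job_done(): hands the job in; it is judged then, once.
The state is a dict: "time": time; "joint_pos": joint angles; "joint_vel": joint speeds; "joint_efforts": joint torques, N m; "tool_pos": TCP position; "tool_rot": TCP orientation; "contact_force": force on the tool from outside, world axes, zero at the start; "ft_torque": the same for the moment, N m; "gripper_width": opening from 0.0 (shut) to 1.0 (fully open); "grasp_force": force on a finger pad.
Only numpy, scipy, OpenCV 4.12 (cv2) and the standard library are available. Lean on these libraries where they do the work, as an engineer would, in place of code of your own. Each camera call takes 0.05 s, during which the arm holds its last target. There are 200 camera calls.

TASK

Put the sorting bench away: pull the red paddle recessed in the strongbox lid to trip the latch while raising the lid, and open it until it stands up. Set every stone from the tray inside the strongbox, then push the lid shut until it latches and slide the emptied tray fully home into its bay. Leave the bottle, the phone and the magnifier alone.

Things in the scene. Friction and masses are not known exactly. Their poses are not given: they have to be found in the camera images.
- case: Navy strongbox, fixed. 200 (x) x 240 (y) x 75 mm high, walls and floor 6 mm, open on top under its lid. Origin: centre of its underside. Its -x is the front (paddle side; faces the world's +y within 0.25 rad), the lid hinges on the back (+x) rim along y. Inside the front wall, mid-width, the strike rod and latch hook take up 21 mm, from 45 mm above the desk upwards; keep stones out of there.
- lid (a joint): Angle of the strongbox lid: 0 shut, grows as its front edge rises, stop at 1.7 rad. Stiff hinge: it stays where it is left; 5 to 9 N at the paddle bar lifts it. 200 x 240 mm, 30 mm thick, 0.4 kg, underside on the rim, top 105 mm above the desk when shut. It cannot rise while latched. Pressed right down near its front edge (5 to 15 N) the latch snaps in by itself.
- lid_hinge (a point): Middle of the lid's hinge line, on the strongbox's back rim, level with the lid's underside (75 mm above the desk). It turns with the lid: x points from the lid's front edge to the hinge, y along the hinge, z out of the lid's top.
- lid_front (a point): Middle of the lid's front edge on its top face, 200 mm from the hinge line. On either side of the pocket the lid's top is a flat strip 65 mm wide, free to press on. Under the lid, 12 mm behind its front edge and mid-width, the latch hook (28 mm wide) hangs 30 mm down; when the lid stands open it sticks out towards the front.
- paddle (a joint): Angle of the paddle relative to the lid: 0 at rest, grows as its red bar is pulled up, stop at 0.6 rad; sprung back (about 2 N at the bar to start, 6 N at the stop). The latch lets go by 0.3 rad (bar up 17 mm); pulling on then raises the lid.
- paddle_bar (a point): Middle of the paddle's red round bar, 12 mm thick, 60 mm long along case y, 130 mm from the hinge, in a black pocket of the lid 90 (x) x 110 (y) x 26 mm deep. Bar top 2 mm below the lid's top; 39 mm free to the pocket's front and rear, 12 mm from bar axis down to the paddle's plate, which pivots 58 mm in front of the bar. Pinch it from above along case x; it can turn in the grip.
- tray: Loose cream sorting tray, 160 (x) x 150 (y) mm, 16 mm high, floor and walls 5 mm, 0.35 kg. Origin: centre of its underside. Its +x end goes into the bay first; its handle is a grey upright tab at the -x end, 10 mm thick in y, from x = -115 to -77 mm, top 48 mm above the underside.
- dock: Cream tray bay, fixed: roofed box open at its front (-x), no floor. Origin: on the desk, mid-bay. 156 mm wide inside (y); roof underside 54, top 60 mm up; roof and walls from x = -75 mm to the back wall at +85 mm. Two flared cheeks, 30 mm high, open from the mouth to 190 mm apart at x = -122 mm. With the tray fully home its origin is at x = +5 mm, y = 0, its axes along the dock's, handle outside.
- bottle: Water bottle with blue cap, 64 mm across, 190 mm high, a bystander. Origin: centre of its underside.
- phone: Black phone lying flat, 150 x 72 x 9 mm, a bystander. Origin: centre of its underside.
- lens: Black round pocket magnifier, 32 mm across, 22 mm high, a bystander. Origin: centre of its underside.
- stone1: Faceted stone, violet (it may be absent), eight-sided, 36 mm across its corners, 38 mm high, upright sides from 5 to 27 mm above its foot, narrower at the top, 0.06 kg. Origin: its centre; z is its axis, which is upright at the start.
- stone2: Faceted stone, amber (it may be absent), eight-sided, 36 mm across its corners, 38 mm high, upright sides from 5 to 27 mm above its foot, narrower at the top, 0.06 kg. Origin: its centre; z is its axis, which is upright at the start.
- stone3: Faceted stone, dark green (it may be absent), eight-sided, 36 mm across its corners, 38 mm high, upright sides from 5 to 27 mm above its foot, narrower at the top, 0.06 kg. Origin: its centre; z is its axis, which is upright at the start.
- stone4: Faceted stone, pink (it may be absent), eight-sided, 36 mm across its corners, 38 mm high, upright sides from 5 to 27 mm above its foot, narrower at the top, 0.06 kg. Origin: its centre; z is its axis, which is upright at the start.
- stone5: Faceted stone, blue (it may be absent), eight-sided, 36 mm across its corners, 38 mm high, upright sides from 5 to 27 mm above its foot, narrower at the top, 0.06 kg. Origin: its centre; z is its axis, which is upright at the start.
Things that resemble listed ones, but are neither listed nor needed, are in the scene too. What is shaped like the tray but blue is not meant.

How it is judged:
On the way, in this order (a step that is already met when the one before it is completed fails the run):
1. the paddle is pulled while the lid comes up (latch tripped) (value of joint paddle above 0.12 rad and value of joint lid above 0.06 rad).
2. the lid stands open (beyond 1.2 rad) (value of joint lid above 1.2 rad), for 0.2 s.
3. every stone lies inside the strongbox while the lid is open (x of stone1 in the frame of case between -0.095 and 0.095 m and y of stone1 in the frame of case between -0.115 and 0.115 m and z of stone1 in the frame of case between 0.005 and 0.07 m and x of stone2 in the frame of case between -0.095 and 0.095 m and y of stone2 in the frame of case between -0.115 and 0.115 m and z of stone2 in the frame of case between 0.005 and 0.07 m and x of stone3 in the frame of case between -0.095 and 0.095 m and y of stone3 in the frame of case between -0.115 and 0.115 m and z of stone3 in the frame of case between 0.005 and 0.07 m and x of stone4 in the frame of case between -0.095 and 0.095 m and y of stone4 in the frame of case between -0.115 and 0.115 m and z of stone4 in the frame of case between 0.005 and 0.07 m and x of stone5 in the frame of case between -0.095 and 0.095 m and y of stone5 in the frame of case between -0.115 and 0.115 m and z of stone5 in the frame of case between 0.005 and 0.07 m and value of joint lid above 1 rad), for 0.2 s.
At the end, for the whole second after the job is handed in: Every stone is inside the strongbox (centre within its walls); the lid is shut (under 0.02 rad) with the paddle back at rest (under 0.1 rad), so latched; the tray is at rest in the bay within 8 mm of the back wall, within 8 mm sideways, turned less than 0.06 rad (x of stone1 in the frame of case between -0.095 and 0.095 m and y of stone1 in the frame of case between -0.115 and 0.115 m and z of stone1 in the frame of case between 0.005 and 0.07 m and x of stone2 in the frame of case between -0.095 and 0.095 m and y of stone2 in the frame of case between -0.115 and 0.115 m and z of stone2 in the frame of case between 0.005 and 0.07 m and x of stone3 in the frame of case between -0.095 and 0.095 m and y of stone3 in the frame of case between -0.115 and 0.115 m and z of stone3 in the frame of case between 0.005 and 0.07 m and x of stone4 in the frame of case between -0.095 and 0.095 m and y of stone4 in the frame of case between -0.115 and 0.115 m and z of stone4 in the frame of case between 0.005 and 0.07 m and x of stone5 in the frame of case between -0.095 and 0.095 m and y of stone5 in the frame of case between -0.115 and 0.115 m and z of stone5 in the frame of case between 0.005 and 0.07 m and value of joint lid below 0.02 rad and value of joint paddle below 0.1 rad and x of tray in the frame of dock above -0.003 m and y of tray in the frame of dock between -0.008 and 0.008 m and z of tray in the frame of dock below 0.008 m and angle between the x axis of tray and the x axis of dock, either way round below 0.06 rad and linear speed of tray below 0.02 m/s); the robot touches nothing.
It fails at once if the bottle is disturbed (moved more than 40 mm) (distance of bottle from where it was at the start of the episode above 0.04 m).
It fails at once if the phone is disturbed (moved more than 40 mm) (distance of phone from where it was at the start of the episode above 0.04 m).
It fails at once if the lens is disturbed (moved more than 40 mm) (distance of lens from where it was at the start of the episode above 0.04 m).
Of stone1, stone2, stone3, stone4, stone5 only 3 to 5 are there at a start; the rules pass over those that are not, and their reading is None.
At some moment in a run one of stone1, stone2, stone3, stone4, stone5 may be knocked a few centimetres aside while the robot is not near it.
Once in a run the grip may slacken for a moment while it holds something.
It also fails if it takes over 210 s, if anything falls off the work surface, if the arm or the gripper's body presses on something with over 40 N, if the wrist force passes 120 N, or if a joint passes its speed limit or range.

## Working session

There is one attempt and no reset: what is moved stays moved. The work goes in short steps, Python scripts to look and compute and a tool call to move; the robot and the scene stay as the last step left them, time stands still between calls to the robot, and variables do not carry over. Pictures are saved under pics/ and viewed, at most 17 in all, crops included, and the job is handed in when it is done.

Besides the shell and the picture viewer there is one more tool, called after "Emit:" as name(argument=value, ...), one argument or row to a line, values as JSON. move_arm: Moves the arm, as the interface text tells. Its arguments: {"type":"object","properties":{"rows":{"type":"array","items":{"type":"array","items":{"type":"number"}}}},"required":["rows"]}

```bash
mkdir -p pics; python3 - <<'E'
from plant import manip
import cv2,json,numpy as np
print(manip.state(), manip.tip_reach)
for n in ("scene","top","wrist"):
    f=manip.grab_frame(n); cv2.imwrite(f"pics/{n}0.png",f["img"])
    print(n,f["mtx"].round(1).tolist(),f["R"].round(4).tolist(),f["t"].round(4).tolist())
E
```

```text
{'time': 0.0, 'joint_pos': array([ 1.13599333e+00,  5.33854501e-02,  1.61431271e+00,  2.07596745e-05,
        1.47600140e+00, -1.18981998e-01]), 'joint_vel': array([-0.00029414,  0.00023864,  0.001556  , -0.00089498,  0.00040824,
        0.00123905]), 'joint_efforts': array([-1.80513933e-03, -3.93651080e+01, -3.70186615e+01, -2.15442674e-04,
        6.79506571e-03, -1.05506899e-05]), 'tool_pos': array([0.193856  , 0.59355374, 0.24903408]), 'tool_rot': array([-2.97917599e-04,  1.57255944e-01,  9.87557319e-01, -1.01049779e-03]), 'contact_force': array([ 0.64034995, -0.49778243,  0.04780947]), 'ft_torque': array([-0.00567462, -0.02572723,  0.02182713]), 'grasp_force': 0.0, 'gripper_width': 1.0015691587512698} 0.019
scene [[420.3, 0.0, 276.5], [0.0, 420.3, 212.9], [0.0, 0.0, 1.0]] [[-0.8275, 0.5613, -0.0133], [0.445, 0.6412, -0.6252], [-0.3424, -0.5232, -0.7804]] [0.4262, -0.2707, 1.281]
top [[476.4, 0.0, 280.4], [0.0, 476.4, 204.7], [0.0, 0.0, 1.0]] [[0.0321, -0.9995, -0.0035], [-0.9791, -0.0307, -0.2008], [0.2006, 0.0099, -0.9796]] [0.0756, 0.6076, 1.4224]
wrist [[325.2, 0.0, 277.5], [0.0, 325.2, 210.8], [0.0, 0.0, 1.0]] [[0.3106, 0.9505, -0.0009], [0.9035, -0.295, 0.3111], [0.2954, -0.0975, -0.9504]] [-0.6234, -0.0404, 0.3813]
```

View pics/top0.png

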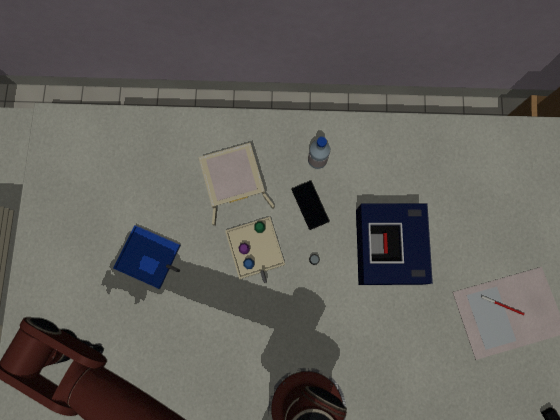

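View pics/scene0.png

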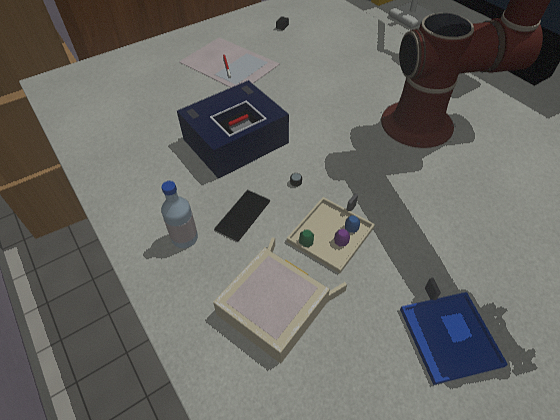

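Top view: case near (394,244) with red bar (387,244), front to the left (+y). Tray is at (256,246) with its handle at (264,275), stones green (260,227), violet (244,248) and blue (249,263), and the dock at (232,174). Bottle (320,150), phone (310,205), lens (314,259); the blue tray (148,257) is a decoy. The scene view agrees: three stones.

```bash
cat > h.py <<'E'
from plant import manip
import cv2,numpy as np
from scipy.spatial.transform import Rotation as Ro
def grab(n): return manip.grab_frame(n)
def plane(f,px,z):
    px=np.atleast_2d(np.asarray(px,float)); K=f["mtx"];R=f["R"];C=-R.T@f["t"]
    d=np.c_[px,np.ones(len(px))]@np.linalg.inv(K).T@R
    return C+d*((z-C[2])/d[:,2])[:,None]
def proj(f,X):
    c=np.atleast_2d(X)@f["R"].T+f["t"]; c=c@f["mtx"].T; return c[:,:2]/c[:,2:]
def ray(f,px):
    R=f["R"];C=-R.T@f["t"]; d=R.T@np.linalg.inv(f["mtx"])@np.r_[px,1]; return C,d/np.linalg.norm(d)
def tri(f,p,g,q):
    A=np.zeros((3,3));b=np.zeros(3)
    for F,x in((f,p),(g,q)):
        C,d=ray(F,x);P=np.eye(3)-np.outer(d,d);A+=P;b+=P@C
    return np.linalg.solve(A,b)
def blobs(img,lo,hi,amin=20):
    m=cv2.inRange(cv2.cvtColor(img,cv2.COLOR_BGR2HSV),np.array(lo),np.array(hi))
    n,l,s,c=cv2.connectedComponentsWithStats(m)
    return m,[(int(s[i,4]),c[i].round(1).tolist(),s[i,:4].tolist()) for i in range(1,n) if s[i,4]>=amin]
def st():
    s=manip.state(); R=Ro.from_quat(np.roll(s["tool_rot"],-1)).as_matrix()
    return s,R
E
python3 - <<'E'
from h import *
f=grab("top");g=grab("scene")
hsv=cv2.cvtColor(f["img"],cv2.COLOR_BGR2HSV)
for n,p in dict(green=(260,227),violet=(244,248),blue=(249,263),tray=(270,250),roof=(232,174),rim=(204,165),desk=(300,300),case=(375,270),white=(370,262),red=(387,244),tab=(264,275),cheek=(213,215)).items(): print(n,hsv[p[1],p[0]])
for n,lo,hi in(("red",(0,150,80),(8,255,255)),("green",(50,80,20),(90,255,255)),("violet",(132,80,40),(165,255,255)),("blue",(98,110,60),(115,255,255)),("cream",(15,30,140),(32,120,255)),("navy",(112,120,30),(125,255,120))):
    for F,nm in((f,"top"),(g,"scene")): print(n,nm,blobs(F["img"],lo,hi,30)[1])
x=np.hstack([cv2.resize(f["img"][130:300,190:340],None,fx=2.6,fy=2.6),cv2.resize(f["img"][190:300,345:445],None,fx=4,fy=442/110)])
cv2.imwrite("pics/crop1.png",x);print(x.shape)
E
```

```text
green [ 72 156  80]
violet [144 125  98]
blue [106 152 106]
tray [ 23  53 149]
roof [ 10  28 136]
rim [ 22  55 145]
desk [30 21 74]
case [114 159  45]
white [113   8 122]
red [  1 199  64]
tab [30 10 50]
cheek [ 22  54 147]
red top [(65, [385.2, 243.0], [384, 233, 4, 20]), (65, [508.9, 307.7], [495, 301, 29, 14])]
red scene [(63, [238.5, 119.0], [229, 114, 19, 12])]
green top [(89, [259.4, 226.9], [255, 222, 10, 11])]
green scene [(108, [307.7, 235.5], [300, 230, 14, 15])]
violet top [(83, [243.6, 248.4], [239, 244, 10, 10])]
violet scene [(128, [343.5, 236.0], [337, 229, 13, 17])]
blue top [(82, [321.5, 141.6], [317, 137, 10, 11]), (2295, [146.6, 256.0], [113, 226, 67, 62]), (66, [248.1, 263.8], [244, 259, 9, 10])]
blue scene [(159, [168.6, 187.6], [162, 181, 15, 14]), (79, [354.4, 220.8], [349, 216, 11, 16]), (5664, [452.0, 337.7], [402, 293, 105, 91])]
cream top [(904, [231.0, 175.0], [199, 144, 65, 62]), (1549, [256.6, 246.7], [228, 218, 57, 57])]
cream scene [(2223, [330.0, 233.8], [287, 197, 87, 73]), (1927, [273.1, 298.8], [214, 237, 115, 115]), (69, [336.9, 287.9], [329, 282, 17, 13])]
navy top [(3538, [398.3, 244.1], [361, 204, 71, 80])]
navy scene [(2950, [456.2, 338.5], [408, 293, 99, 91])]
(442, 790, 3)
```

View pics/crop1.png

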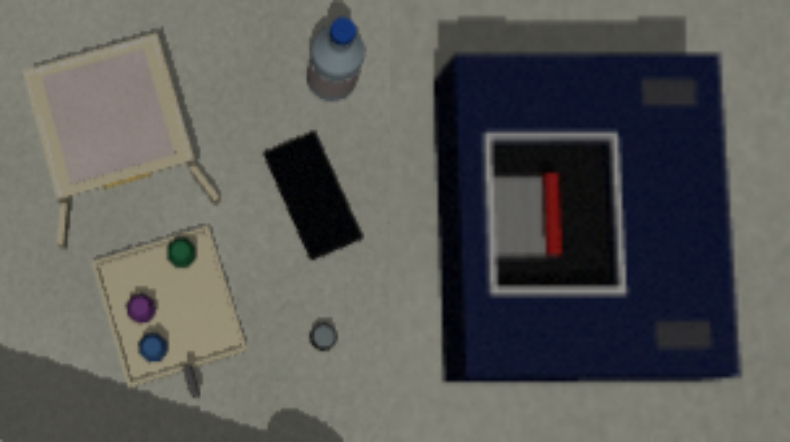

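The crop shows the lid's white pocket frame with the red bar inside, the tray (handle at its lower edge), and the dock roof with cheeks opening towards the tray. The handle points toward the robot.

```bash
python3 - <<'E'
from h import *
f=grab("top");g=grab("scene")
def rect(mask,z,lab):
    cs,_=cv2.findContours(mask,0,1); c=max(cs,key=cv2.contourArea)[:,0,:]
    W=plane(f,c,z)[:,:2]; r=cv2.minAreaRect((W*1000).astype(np.float32)); print(lab,np.round(r[0],1),np.round(r[1],1),round(r[2],1))
img=f["img"]
m,_=blobs(img,(105,0,95),(122,60,255)); m[:, :350]=0;m[:,445:]=0;m[:190]=0;m[300:]=0
rect(m,.105,"frame")
m,_=blobs(img,(0,8,110),(32,120,255)); t=m.copy(); t[:215]=0;t[:,:225]=0;t[:,290:]=0;t[285:]=0
rect(t,.016,"tray")
d=m.copy(); d[208:]=0;d[:,:196]=0;d[:,268:]=0;d[:138]=0
d=cv2.morphologyEx(d,cv2.MORPH_OPEN,np.ones((9,9)))
rect(d,.06,"roof")
m,_=blobs(img,(112,100,30),(125,255,120));m[:, :350]=0; rect(m,.105,"lid")
P={'bar':((385.7,243),(238.5,119)),'green':((259.4,226.9),(307.7,235.5)),'violet':((243.6,248.4),(343.5,236)),'blue':((248.1,263.8),(354.4,220.8))}
for k,(p,q) in P.items(): print(k,"tri",tri(f,p,g,q).round(4),"plane",plane(f,p,.097 if k=='bar' else .026).round(4))
for k,p,z in(("tab",(264.5,271),.048),("tabend",(266,279),.048),("lens",(314,258),.022),("bottlecap",(321.5,141.6),.19),("phone",(310.5,205),.009),("cheekL",(213,222),.03),("cheekR",(272,206),.03)): print(k,plane(f,p,z).round(3))
E
```

```text
frame [ 433.5 -175.2] [2.9 0. ] 179.7
tray [469.4 165.6] [217.9 204.7] 1.8
roof [696.9 259.3] [172.2 182.5] 17.5
lid [ 491.2 -250.9] [236.  197.9] 1.9
bar tri [ 0.4897 -0.2226  0.0993] plane [[ 0.4908 -0.2238  0.097 ]]
green tri [0.5368 0.1604 0.029 ] plane [[0.5386 0.1593 0.026 ]]
violet tri [0.4674 0.2077 0.0263] plane [[0.4689 0.206  0.026 ]]
blue tri [0.4196 0.1908 0.0316] plane [[0.4214 0.1897 0.026 ]]
tab [[0.399 0.137 0.048]]
tabend [[0.375 0.131 0.048]]
lens [[ 0.446 -0.015  0.022]]
bottlecap [[ 0.77 -0.02  0.19]]
phone [[ 0.618 -0.002  0.009]]
cheekL [[0.549 0.306 0.03 ]]
cheekR [[0.606 0.122 0.03 ]]
```

Emit:
move_arm(
  rows=[
    [-3.3, -1.9, 0, 0, 0, 0, 1],
    [-3.3, -1.9, 0, 0, 0, 0, 1],
    [-3.3, -1.9, 0, 0, 0, 0, 1],
    [-3.3, -1.9, 0, 0, 0, 0, 1],
    [-3.3, -1.9, 0, 0, 0, 0, 1],
    [-3.3, -1.9, 0, 0, 0, 0, 1],
    [-3.3, -1.9, 0, 0, 0, 0, 1],
    [-3.3, -1.9, 0, 0, 0, 0, 1],
    [-3.3, -1.9, 0, 0, 0, 0, 1],
    [-3.3, -1.9, 0, 0, 0, 0, 1],
    [-3.3, -1.9, 0, 0, 0, 0, 1],
    [-3.3, -1.9, 0, 0, 0, 0, 1],
    [0, 0, 0, 0, 0, 6.4, 1],
    [0, 0, 0, 0, 0, 6.4, 1],
    [0, 0, 0, 0, 0, 6.4, 1],
    [0, 0, 0, 0, 0, 6.4, 1],
    [0, 0, 0, 0, 0, 6.4, 1],
    [0, 0, 0, 0, 0, 6.4, 1],
    [0, 0, 0, 0, 0, 6.4, 1],
    [0, 0, 0, 0, 0, 6.4, 1],
  ],
)

```text
time: 2.02
tool_pos: [0.4997, 0.2543, 0.2503]
tool_rot: [0.0, 0.571, 0.821, 0.0]
contact_force: [0.6, 0.0, -0.8]
gripper_width: 1.0
grasp_force: 0.0
```

Emit:
move_arm(
  rows=[
    [0, 0, 0, 0, 0, 6.4, 1],
    [0, 0, 0, 0, 0, 6.4, 1],
    [0, 0, 0, 0, 0, 6.4, 1],
    [0, 0, 0, 0, 0, 6.4, 1],
    [0, 0, 0, 0, 0, 6.4, 1],
    [0, 0, 0, 0, 0, 6.4, 1],
    [0, 0, 0, 0, 0, 6.4, 1],
    [0, 0, 0, 0, 0, 6.4, 1],
    [0, 0, 0, 0, 0, 6.4, 1],
    [0, 0, 0, 0, 0, 6.4, 0],
    [0, 0, 0, 0, 0, 6.4, -0.4],
    [0, 0, 0, 0, 0, 6.4, -0.4],
    [0, 0, 0, 0, 0, 6.4, -0.4],
    [0, 0, 0, 0, 0, 6.4, -0.4],
    [0, 0, 0, 0, 0, 6.4, -0.4],
    [0, 0, 0, 0, 0, 6.4, -0.4],
    [0, 0, 0, 0, 0, 6.4, -0.4],
  ],
)

```text
time: 3.43
tool_pos: [0.4997, 0.2544, 0.2504]
tool_rot: [-0.0, 1.0, 0.014, 0.0]
contact_force: [-0.3, -0.1, -0.1]
gripper_width: 0.299
grasp_force: 0.0
```

```bash
cat >> h.py <<'E'
def to(p,yaw=None):
    "tool-frame shift (cm) and turn about tool z (deg) to reach p with tool-y heading yaw (deg)"
    s,R=st(); d=R.T@(np.array(p)-s["tool_pos"])*100
    y=np.degrees(np.arctan2(R[1,1],R[0,1])); 
    print("t",round(s["time"],2),"pos",s["tool_pos"].round(4),"yaw",round(y,1),"tilt",np.degrees(np.arccos(-R[2,2])).round(1),"w",round(s["gripper_width"],3),"gf",round(s["grasp_force"],1),"F",s["contact_force"].round(1),"q",s["joint_pos"].round(2))
    print(" shift cm",d.round(2),"turn z deg",None if yaw is None else round(-((yaw-y+180)%360-180),1))
E
python3 - <<'E'
from h import *
to((.490,-.2225,.18),-88.1)
f=grab("top");img=f["img"]
def rect(m,z,lab):
    cs,_=cv2.findContours(m,0,1); c=np.vstack(cs)[:,0,:]
    W=plane(f,c,z)[:,:2]; r=cv2.minAreaRect((W*1000).astype(np.float32)); print(lab,np.round(r[0],1),np.round(r[1],1),round(r[2],1))
m,_=blobs(img,(15,30,120),(32,120,255)); 
n,l,s,c=cv2.connectedComponentsWithStats(m)
for i in range(1,n):
    if s[i,4]>300: print(s[i],c[i]); k=(l==i).astype(np.uint8); rect(k,.016 if c[i][1]>215 else .06,"rect"); rect(cv2.morphologyEx(k,cv2.MORPH_OPEN,np.ones((3,3))),.016 if c[i][1]>215 else .06,"rectopen")
E
```

```text
t 3.43 pos [0.4997 0.2544 0.2504] yaw -88.4 tilt 0.0 w 0.299 gf 0.0 F [-0.3 -0.1 -0.1] q [ 0.34 -0.1   1.76  0.    1.48  1.88]
 shift cm [-2.29 47.64  7.03] turn z deg -0.3
[198 143  55  46 433] [216.99076212 161.69515012]
rect [728.5 264.6] [108.3 172. ] 18.0
rectopen [752.9 289. ] [ 93.2 187.8] 47.7
```

Emit:
move_arm(
  rows=[
    [-0.16, 3.4, 0, 0, 0, 0, -0.4],
    [-0.16, 3.4, 0, 0, 0, 0, -0.4],
    [-0.16, 3.4, 0, 0, 0, 0, -0.4],
    [-0.16, 3.4, 0, 0, 0, 0, -0.4],
    [-0.16, 3.4, 0, 0, 0, 0, -0.4],
    [-0.16, 3.4, 0, 0, 0, 0, -0.4],
    [-0.16, 3.4, 0, 0, 0, 0, -0.4],
    [-0.16, 3.4, 0, 0, 0, 0, -0.4],
    [-0.16, 3.4, 0, 0, 0, 0, -0.4],
    [-0.16, 3.4, 0, 0, 0, 0, -0.4],
    [-0.16, 3.4, 0, 0, 0, 0, -0.4],
    [-0.16, 3.4, 0, 0, 0, 0, -0.4],
    [-0.16, 3.4, 1, 0, 0, 0, -0.4],
    [-0.16, 3.4, 2, 0, 0, 0, -0.4],
    [0, 0, 2, 0, 0, 0, -0.4],
    [0, 0, 2, 0, 0, 0, -0.4],
    [0, 0, 0, 0, 0, 0, -0.4],
  ],
)

```text
time: 4.9
tool_pos: [0.4906, -0.2214, 0.1754]
tool_rot: [-0.002, 1.0, 0.017, -0.004]
contact_force: [-1.1, 0.4, -0.7]
gripper_width: 0.302
grasp_force: 0.0
```

```bash
python3 - <<'E'
from h import *
to((.490,-.2225,.125),-88.1)
f=grab("top");img=f["img"];w=grab("wrist");cv2.imwrite("pics/w1.png",w["img"])
def rect(m,z,lab):
    cs,_=cv2.findContours(m,0,1); c=np.vstack(cs)[:,0,:]
    W=plane(f,c,z)[:,:2]; r=cv2.minAreaRect((W*1000).astype(np.float32)); print(lab,np.round(r[0],1),np.round(r[1],1),round(r[2],1))
m,_=blobs(img,(15,30,120),(32,120,255)); 
n,l,s,c=cv2.connectedComponentsWithStats(m)
for i in range(1,n):
    if s[i,4]>300: print(s[i],c[i].round()); k=(l==i).astype(np.uint8); z=.016 if c[i][1]>215 else .06; rect(k,z,"rect"); rect(cv2.morphologyEx(k,cv2.MORPH_OPEN,np.ones((3,3))),z,"rectopen")
E
```

```text
t 4.9 pos [ 0.4906 -0.2214  0.1754] yaw -88.1 tilt 0.5 w 0.302 gf 0.0 F [-1.1  0.4 -0.7] q [-0.56 -0.09  1.88  0.    1.36  0.97]
 shift cm [-0.03  0.13  5.04] turn z deg 0.0
[ 198  143   66   64 1061] [231. 176.]
rect [697.3 254. ] [174.9 172.1] 18.3
rectopen [699.5 254.7] [168.8 172. ] 18.4
[ 225  216   60   60 1467] [255. 242.]
rect [475.7 173.9] [161.4 150.6] 19.3
rectopen [479.9 175.1] [148.9 150.8] 18.8
```

View pics/w1.png

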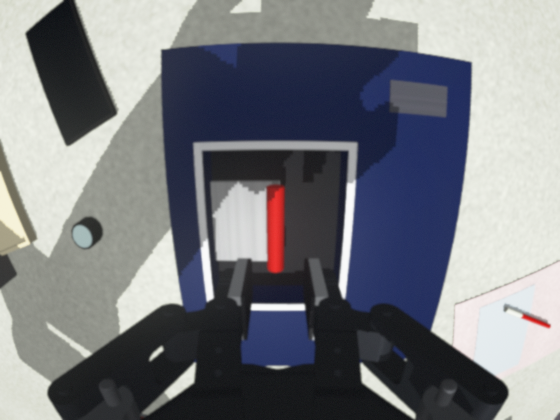

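The wrist view shows the bar (276,228) centred between the fingertips (240/318, 290), with the pocket frame around them.

Emit:
move_arm(
  rows=[
    [0, 0.1, 1.5, 0, 0, 0, -0.4],
    [0, 0, 1.5, 0, 0, 0, -0.4],
    [0, 0, 1.5, 0, 0, 0, -0.4],
    [0, 0, 0.5, 0, 0, 0, -0.4],
    [0, 0, 0.5, 0, 0, 0, -0.4],
    [0, 0, 0.4, 0, 0, 0, -0.4],
    [0, 0, 0.3, 0, 0, 0, -0.4],
    [0, 0, 0.3, 0, 0, 0, -0.4],
    [0, 0, 0.2, 0, 0, 0, -0.4],
    [0, 0, 0, 0, 0, 0, -0.4],
    [0, 0, 0, 0, 0, 0, -0.4],
  ],
)

```text
time: 5.92
tool_pos: [0.4933, -0.2232, 0.1134]
tool_rot: [0.0, 1.0, 0.017, 0.0]
contact_force: [-0.8, -0.7, 0.8]
gripper_width: 0.298
grasp_force: 0.0
```

Emit:
move_arm(
  rows=[
    [0, 0, 0.3, 0, 0, 0, -0.4],
    [0, 0, 0.3, 0, 0, 0, -0.4],
    [0, 0, 0, 0, 0, 0, -0.4],
    [0, 0, 0, 0, 0, 0, -0.4],
  ],
)

```text
time: 6.25
tool_pos: [0.493, -0.223, 0.1069]
tool_rot: [-0.0, 1.0, 0.017, -0.0]
contact_force: [1.2, 0.2, -0.0]
gripper_width: 0.301
grasp_force: 0.0
```

Emit:
move_arm(
  rows=[
    [0, 0, 0, 0, 0, 0, -1],
    [0, 0, 0, 0, 0, 0, -1],
    [0, 0, 0, 0, 0, 0, -1],
    [0, 0, 0, 0, 0, 0, -1],
    [0, 0, 0, 0, 0, 0, -1],
    [0, 0, 0, 0, 0, 0, -1],
  ],
)

```text
time: 6.75
tool_pos: [0.493, -0.2199, 0.1072]
tool_rot: [-0.004, 1.0, 0.017, -0.001]
contact_force: [-1.2, 11.4, 4.2]
gripper_width: 0.111
grasp_force: 58.6
```

Emit:
move_arm(
  rows=[
    [0, -0.3, 0, 0, 0, 0, -1],
    [0, 0, -0.3, 0, 0, 0, -1],
    [0, 0, -0.4, 0, 0, 0, -1],
    [0, 0, -0.4, 0, 0, 0, -1],
    [0, -0.1, -0.4, 0, 0, 0, -1],
    [0, -0.1, -0.4, 0, 0, 0, -1],
    [0, -0.1, -0.4, 0, 0, 0, -1],
    [0, 0, -0.4, 0, 0, 0, -1],
    [0, 0, -0.4, 0, 0, 0, -1],
    [0, 0, -0.4, 0, 0, 0, -1],
    [0, 0, -0.4, 0, 0, 0, -1],
    [0, 0, -0.4, 0, 0, 0, -1],
    [0, 0, 0, 0, 0, 0, -1],
  ],
)

```text
time: 7.83
tool_pos: [0.4929, -0.2181, 0.1513]
tool_rot: [0.001, 1.0, 0.017, -0.0]
contact_force: [0.6, -0.6, -6.0]
gripper_width: 0.106
grasp_force: 58.8
```

```bash
python3 - <<'E'
from h import *
to((.490,-.2225,.125),-88.1)
g=grab("scene");cv2.imwrite("pics/s2.png",cv2.resize(g["img"][60:260,120:400],None,fx=2.5,fy=2.5))
E
```

```text
t 7.83 pos [ 0.4929 -0.2181  0.1513] yaw -88.1 tilt 0.1 w 0.106 gf 58.8 F [ 0.6 -0.6 -6. ] q [-0.55 -0.07  1.91 -0.    1.31  0.98]
 shift cm [-0.3   0.42  2.63] turn z deg -0.0
```

View pics/s2.png

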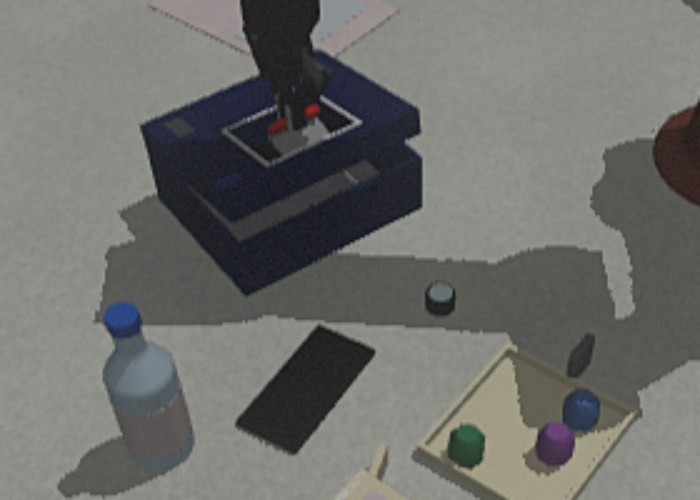

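Lid is rising with the paddle pulled (gap at the rim, bar gripped near (295,118)). Now an arc about the hinge.

Emit:
move_arm(
  rows=[
    [0, 0.56, -0.91, 4, 0, 0, -1],
    [0, 0.56, -0.91, 4, 0, 0, -1],
    [0, 0.56, -0.91, 4, 0, 0, -1],
    [0, 0.56, -0.91, 4, 0, 0, -1],
    [0, 0.56, -0.91, 4, 0, 0, -1],
    [0, 0.56, -0.91, 4, 0, 0, -1],
    [0, 0, 0, 0, 0, 0, -1],
  ],
)

```text
time: 8.47
tool_pos: [0.4944, -0.2621, 0.1983]
tool_rot: [-0.208, 0.978, 0.015, -0.003]
contact_force: [0.8, -2.4, -1.2]
gripper_width: 0.111
grasp_force: 59.9
```

```bash
python3 - <<'E'
from h import *
to((.490,-.2225,.125),-88.1)
E
```

```text
t 8.47 pos [ 0.4944 -0.2621  0.1983] yaw -88.3 tilt 24.0 w 0.111 gf 59.9 F [ 0.8 -2.4 -1.2] q [-0.76  0.09  1.7   0.29  1.65  0.76]
 shift cm [-0.32 -0.64  8.31] turn z deg -0.2
```

Emit:
move_arm(
  rows=[
    [0, 0.56, -0.91, 4, 0, 0, -1],
    [0, 0.56, -0.91, 4, 0, 0, -1],
    [0, 0.56, -0.91, 4, 0, 0, -1],
    [0, 0.56, -0.91, 4, 0, 0, -1],
    [0, 0.56, -0.91, 4, 0, 0, -1],
    [0, 0.56, -0.91, 4, 0, 0, -1],
    [0, 0, 0, 0, 0, 0, -1],
  ],
)

```text
time: 9.05
tool_pos: [0.4963, -0.3186, 0.2224]
tool_rot: [-0.407, 0.913, 0.014, -0.007]
contact_force: [1.0, -2.4, -4.2]
gripper_width: 0.112
grasp_force: 60.3
```

Emit:
move_arm(
  rows=[
    [0, 0.56, -0.91, 4, 0, 0, -1],
    [0, 0.56, -0.91, 4, 0, 0, -1],
    [0, 0.56, -0.91, 4, 0, 0, -1],
    [0, 0.56, -0.91, 4, 0, 0, -1],
    [0, 0, 0, 0, 0, 0, -1],
  ],
)

```text
time: 9.47
tool_pos: [0.4977, -0.3599, 0.2249]
tool_rot: [-0.53, 0.848, 0.013, -0.01]
contact_force: [0.2, -2.8, -4.6]
gripper_width: 0.121
grasp_force: 38.2
```

```bash
python3 - <<'E'
from h import *
to((.490,-.2225,.125),-88.1)
g=grab("scene");cv2.imwrite("pics/s3.png",cv2.resize(g["img"][20:260,120:440],None,fx=2.2,fy=2.2))
E
```

```text
t 9.47 pos [ 0.4977 -0.3599  0.2249] yaw -88.5 tilt 64.1 w 0.121 gf 38.2 F [ 0.2 -2.8 -4.6] q [-0.96  0.54  1.32  0.66  2.21  0.71]
 shift cm [-0.31  2.97 16.74] turn z deg -0.4
```

View pics/s3.png

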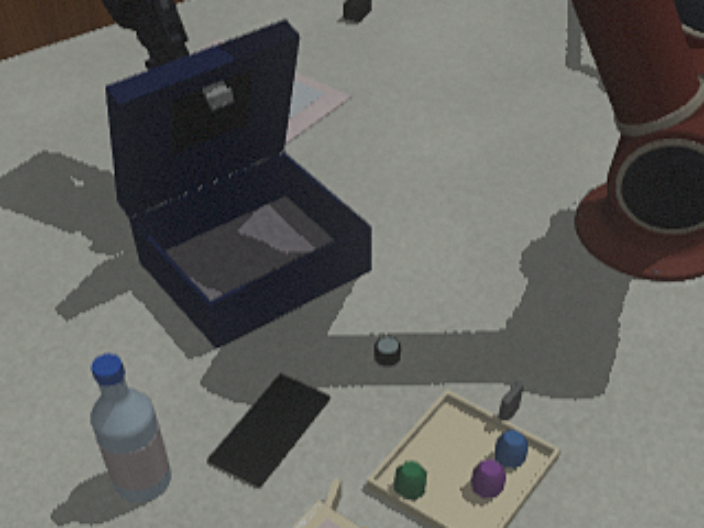

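The lid stands at about 75°, empty box visible. A little further.

Emit:
move_arm(
  rows=[
    [0, 0.56, -0.91, 4, 0, 0, -1],
    [0, 0.56, -0.91, 4, 0, 0, -1],
    [0, 0.56, -0.91, 4, 0, 0, -1],
    [0, 0.56, -0.91, 4, 0, 0, -1],
    [0, 0, 0, 0, 0, 0, -1],
    [0, 0, 0, 0, 0, 0, -1],
    [0, 0, 0, 0, 0, 0, -1],
  ],
)

```text
time: 10.1
tool_pos: [0.4993, -0.401, 0.2191]
tool_rot: [-0.64, 0.768, 0.012, -0.012]
contact_force: [-1.9, -1.6, -9.1]
gripper_width: 0.109
grasp_force: 60.7
```

```bash
python3 - <<'E'
from h import *
to((.490,-.2225,.125),-88.1)
g=grab("scene");f=grab("top")
c=cv2.resize(g["img"][20:180,130:290],(400,400));d=cv2.resize(f["img"][180:320,340:480],(400,400))
cv2.imwrite("pics/s4.png",np.hstack([c,d]))
E
```

```text
t 10.1 pos [ 0.4993 -0.401   0.2191] yaw -88.8 tilt 79.6 w 0.109 gf 60.7 F [-1.9 -1.6 -9.1] q [-1.    0.73  1.18  0.84  2.4   0.8 ]
 shift cm [-0.32  6.04 19.27] turn z deg -0.7
```

View pics/s4.png

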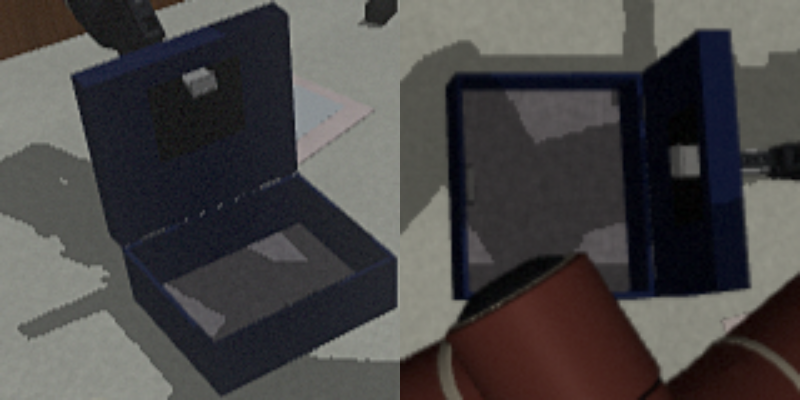

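Lid stands at ~90° in both views, hook sticking out at (200,80)/(685,160). Release and withdraw backwards.

Emit:
move_arm(
  rows=[
    [0, 0, 0, 0, 0, 0, -0.3],
    [0, 0, 0, 0, 0, 0, -0.3],
    [0, 0, 0, 0, 0, 0, -0.3],
    [0, 0, 0, 0, 0, 0, -0.3],
    [0, 0, -1, 0, 0, 0, -0.3],
    [0, 0, -2, 0, 0, 0, -0.3],
    [0, 0, -2.5, 0, 0, 0, -0.3],
    [0, 0, -2.5, 0, 0, 0, -0.3],
    [0, 0, -2, 0, 0, 0, -0.3],
    [0, -2, -0.4, 0, 0, 0, -0.3],
    [0, -2.5, -0.4, 0, 0, 0, -0.3],
    [0, -2.5, -0.4, 0, 0, 0, -0.3],
    [0, -2.5, -0.4, 0, 0, 0, -0.3],
    [0, -2.5, -0.4, 0, 0, 0, -0.3],
    [0, 0, 0, 0, 0, 0, -0.3],
  ],
)

```text
time: 11.45
tool_pos: [0.5023, -0.499, 0.3658]
tool_rot: [-0.639, 0.769, 0.016, -0.008]
contact_force: [0.4, -0.6, 1.5]
gripper_width: 0.349
grasp_force: 0.0
```

```bash
python3 - <<'E'
from h import *
to((.50,-.5,.37),-88.1)
E
```

```text
t 11.45 pos [ 0.5023 -0.499   0.3658] yaw -85.6 tilt 79.4 w 0.349 gf 0.0 F [ 0.4 -0.6  1.5] q [-1.06  0.79  0.82  1.11  2.61  1.14]
 shift cm [-0.23 -0.4  -0.16] turn z deg 2.5
```

Emit:
move_arm(
  rows=[
    [0, 0, 0, -4, 0, 0, -0.3],
    [0, 0, 0, -6, 0, 0, -0.3],
    [0, 0, 0, -6, 0, 0, -0.3],
    [0, 0, 0, -6, 0, 0, -0.3],
    [0, 0, 0, -6, 0, 0, -0.3],
    [0, 0, 0, -6, 0, 0, -0.3],
    [0, 0, 0, -6, 0, 0, -0.3],
    [0, 0, 0, -6, 0, 0, -0.3],
    [0, 0, 0, -6, 0, 0, -0.3],
    [0, 0, 0, -6, 0, 0, -0.3],
    [0, 0, 0, -6, 0, 0, -0.3],
    [0, 0, 0, -6, 0, 0, -0.3],
    [0, 0, 0, -6, 0, 0, 0.3],
    [0, 0, 0, -3.4, 0, 0, 0.3],
    [0, 0, 0, 0, 0, 0, 0.3],
  ],
)

```text
time: 12.7
tool_pos: [0.5029, -0.4966, 0.3598]
tool_rot: [-0.004, 1.0, 0.018, 0.001]
contact_force: [0.2, -0.6, -0.1]
gripper_width: 0.65
grasp_force: 0.0
```

```bash
python3 - <<'E'
from h import *
to((.45,.05,.37),-88.1)
f=grab("top");g=grab("scene")
for n,lo,hi in(("green",(50,80,20),(90,255,255)),("violet",(132,80,40),(165,255,255)),("blue",(98,110,60),(115,255,255))):
    for F,nm in((f,"top"),(g,"scene")):
        for a,c,b in blobs(F["img"],lo,hi,25)[1]:
            if a<200: print(n,nm,a,c,plane(F,c,.026).round(4))
E
```

```text
t 12.7 pos [ 0.5029 -0.4966  0.3598] yaw -87.9 tilt 0.5 w 0.65 gf 0.0 F [ 0.2 -0.6 -0.1] q [-0.89  0.21  1.26  0.01  1.68  0.65]
 shift cm [ -3.29 -54.82  -0.56] turn z deg 0.2
green top 88 [259.3, 226.8] [[0.5389 0.1596 0.026 ]]
green scene 115 [307.5, 235.9] [[0.5353 0.1609 0.026 ]]
violet top 84 [243.6, 248.3] [[0.4693 0.206  0.026 ]]
violet scene 124 [343.7, 236.0] [[0.4653 0.2096 0.026 ]]
blue top 84 [321.4, 141.7] [[ 0.8273 -0.0325  0.026 ]]
blue top 70 [248.2, 263.7] [[0.4217 0.1894 0.026 ]]
blue scene 159 [168.6, 187.6] [[ 0.74   -0.1688  0.026 ]]
blue scene 71 [354.2, 219.9] [[0.4135 0.1871 0.026 ]]
```

Emit:
move_arm(
  rows=[
    [-0.3, -3.44, 0, 0, 0, 0, 0.2],
    [-0.3, -3.44, 0, 0, 0, 0, 0.2],
    [-0.3, -3.44, 0, 0, 0, 0, 0.2],
    [-0.3, -3.44, 0, 0, 0, 0, 0.2],
    [-0.3, -3.44, 0, 0, 0, 0, 0.2],
    [-0.3, -3.44, 0, 0, 0, 0, 0.2],
    [-0.3, -3.44, 0, 0, 0, 0, 0.2],
    [-0.3, -3.44, 0, 0, 0, 0, 0.2],
    [-0.3, -3.44, 0, 0, 0, 0, 0.2],
    [-0.3, -3.44, 0, 0, 0, 0, 0.2],
    [-0.3, -3.44, 0, 0, 0, 0, 0.2],
    [-0.3, -3.44, 0, 0, 0, 0, 0.2],
    [-0.3, -3.44, 0, 0, 0, 0, 0.2],
    [-0.3, -3.44, 0, 0, 0, 0, 0.2],
    [-0.3, -3.44, 0, 0, 0, 0, 0.2],
    [-0.3, -3.44, 0, 0, 0, 0, 0.2],
    [-0.3, -3.44, 0, 0, 0, 0, 0.2],
    [-0.3, -3.44, 0, 0, 0, 0, 0.2],
    [-0.3, -3.44, 0, 0, 0, 0, 0.2],
    [-0.3, -3.44, 0, 0, 0, 0, 0.2],
  ],
)

```text
time: 14.47
tool_pos: [0.4195, 0.1881, 0.3652]
tool_rot: [-0.005, 1.0, 0.016, -0.001]
contact_force: [0.4, -0.4, -0.8]
gripper_width: 0.601
grasp_force: 0.0
```

Emit:
move_arm(
  rows=[
    [0, 0, 3, 0, 0, -5.8, 0.2],
    [0, 0, 3, 0, 0, -5.8, 0.2],
    [0, 0, 3, 0, 0, -5.8, 0.2],
    [0, 0, 3, 0, 0, 0, 0.2],
    [0, 0, 3, 0, 0, 0, 0.2],
    [0, 0, 3, 0, 0, 0, 0.2],
    [0, 0, 3, 0, 0, 0, 0.2],
    [0, 0, 3, 0, 0, 0, 0.2],
    [0, 0, 0, 0, 0, 0, 0.2],
    [0, 0, 0, 0, 0, 0, 0.2],
  ],
)

```text
time: 15.3
tool_pos: [0.4185, 0.1887, 0.1236]
tool_rot: [-0.005, 0.986, 0.167, -0.002]
contact_force: [0.9, -0.2, 0.2]
gripper_width: 0.602
grasp_force: 0.0
```

```bash
cat >> h.py <<'E'
def stones():
    out={}
    w={}
    f=grab("top");g=grab("scene")
    for n,lo,hi in(("green",(50,80,20),(90,255,255)),("violet",(132,80,40),(165,255,255)),("blue",(98,110,60),(115,255,255))):
        P=[[c for a,c,b in blobs(F["img"],lo,hi,25)[1] if a<300] for F in(f,g)]
        for p in P[0]:
            for q in P[1]:
                X=tri(f,p,g,q); e=np.abs(proj(f,X)-p).max()
                if e<3 and X[2]<.1: print(n,X.round(4),"err",e.round(1))
    return f,g
E
python3 - <<'E'
from h import *
to((.418,.189,.037),-70.7)
stones()
w=grab("wrist");cv2.imwrite("pics/w2.png",w["img"])
E
```

```text
t 15.3 pos [0.4185 0.1887 0.1236] yaw -70.8 tilt 0.6 w 0.602 gf 0.0 F [ 0.9 -0.2  0.2] q [ 0.26 -0.24  2.11  0.01  1.28  1.49]
 shift cm [-0.01  0.05  8.66] turn z deg -0.1
green [0.5388 0.1608 0.0213] err 0.5
```

View pics/w2.png

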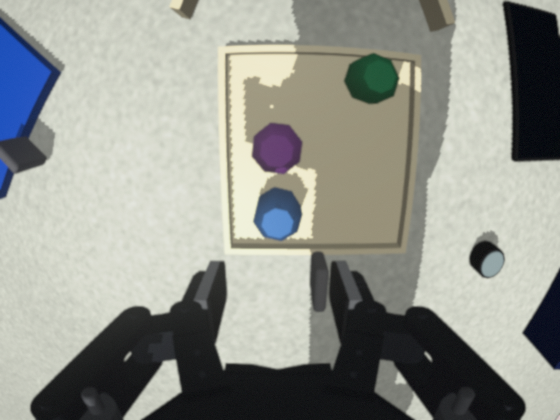

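Wrist view: blue (278,215) centred between the fingers (210/342), violet (277,147), green (371,78); tray handle at (320,280), clear of the fingers. Check with the fisheye rays.

```bash
cat >> h.py <<'E'
def wplane(f,px,z):
    K=f["mtx"]; d=np.array(px,float)-K[:2,2]; r=np.hypot(*d); a=r/K[0,0]
    v=np.r_[d/max(r,1e-9)*np.sin(a),np.cos(a)]; R=f["R"];C=-R.T@f["t"];w=R.T@v
    return C+w*(z-C[2])/w[2]
E
python3 - <<'E'
from h import *
w=grab("wrist")
for n,p in(("blue",(278,222)),("violet",(277,144)),("green",(380,74))): print(n,wplane(w,p,.043).round(4))
for p in((224,47),(421,58),(407,252),(230,252)): print(wplane(w,p,.016).round(4))
to((.418,.189,.037))
E
```

```text
blue [0.4241 0.1906 0.043 ]
violet [0.4743 0.2089 0.043 ]
green [0.5421 0.1616 0.043 ]
[0.5275 0.2683 0.016 ]
[0.5742 0.1288 0.016 ]
[0.4253 0.0755 0.016 ]
[0.3773 0.2158 0.016 ]
t 15.5 pos [0.4213 0.1897 0.1279] yaw -70.7 tilt 0.7 w 0.6 gf 0.0 F [0.5 0.6 0.4] q [ 0.26 -0.25  2.1   0.01  1.28  1.49]
 shift cm [-0.4   0.04  9.09] turn z deg None
```

Emit:
move_arm(
  rows=[
    [0.15, 0, 2.2, 0, 0, 0, 0.1],
    [0, 0, 2.2, 0, 0, 0, 0.1],
    [0, 0, 2.2, 0, 0, 0, 0.1],
    [0, 0, 1.2, 0, 0, 0, 0.1],
    [0, 0, 0.6, 0, 0, 0, 0.1],
    [0, 0, 0.4, 0, 0, 0, 0.1],
    [0, 0, 0, 0, 0, 0, 0.1],
    [0, 0, 0, 0, 0, 0, 0.1],
  ],
)

```text
time: 16.17
tool_pos: [0.4219, 0.1911, 0.0385]
tool_rot: [-0.005, 0.986, 0.168, 0.002]
contact_force: [0.0, 0.6, 0.3]
gripper_width: 0.55
grasp_force: 0.0
```

Emit:
move_arm(
  rows=[
    [0, 0, 0, 0, 0, 0, -1],
    [0, 0, 0, 0, 0, 0, -1],
    [0, 0, 0, 0, 0, 0, -1],
    [0, 0, 0, 0, 0, 0, -1],
    [0, 0, 0, 0, 0, 0, -1],
  ],
)

```text
time: 16.58
tool_pos: [0.4224, 0.1912, 0.039]
tool_rot: [-0.005, 0.986, 0.168, 0.002]
contact_force: [-0.3, -0.5, 6.7]
gripper_width: 0.389
grasp_force: 60.2
```

Emit:
move_arm(
  rows=[
    [0, 0, -1, 0, 0, 0, -1],
    [0, 0, -2.5, 0, 0, 0, -1],
    [0, 0, -3, 0, 0, 0, -1],
    [0, 0, -3, 0, 0, 0, -1],
    [0, 0, -3, 0, 0, 0, -1],
    [-1, 3.05, 0, 0, 0, 0, -1],
    [-1, 3.05, 0, 0, 0, 0, -1],
    [-1, 3.05, 0, 0, 0, 0, -1],
    [-1, 3.05, 0, 0, 0, 0, -1],
    [-1, 3.05, 0, 0, 0, 0, -1],
    [-1, 3.05, 0, 0, 0, 0, -1],
    [-1, 3.05, 0, 0, 0, 0, -1],
    [-1, 3.05, 0, 0, 0, 0, -1],
    [-1, 3.05, 0, 0, 0, 0, -1],
    [-1, 3.05, 0, 0, 0, 0, -1],
    [-1, 3.05, 0, 0, 0, 0, -1],
    [-1, 3.05, 0, 0, 0, 0, -1],
    [-1, 3.05, 0, 0, 0, 0, -1],
    [0, 0, 0, 0, 0, 0, -1],
  ],
)

```text
time: 18.17
tool_pos: [0.429, -0.2321, 0.1586]
tool_rot: [-0.004, 0.986, 0.165, 0.001]
contact_force: [0.3, 0.4, 0.5]
gripper_width: 0.394
grasp_force: 59.9
```

```bash
python3 - <<'E'
from h import *
to((.43,-.226,.041),-88.1)
stones()
E
```

```text
t 18.17 pos [ 0.429  -0.2321  0.1586] yaw -71.0 tilt 0.4 w 0.394 gf 59.9 F [0.3 0.4 0.5] q [-0.65 -0.21  2.01  0.01  1.34  0.58]
 shift cm [ 0.26 -0.46 11.77] turn z deg 17.1
green [0.537  0.1606 0.0287] err 0.5
violet [0.4675 0.2075 0.0253] err 0.6
```

Emit:
move_arm(
  rows=[
    [0.2, -0.4, 2.5, 0, 0, 5.7, -1],
    [0, 0, 2.5, 0, 0, 5.7, -1],
    [0, 0, 2.5, 0, 0, 5.7, -1],
    [0, 0, 2.2, 0, 0, 0, -1],
    [0, 0, 1, 0, 0, 0, -1],
    [0, 0, 0.6, 0, 0, 0, -1],
    [0, 0, 0.3, 0, 0, 0, -1],
    [0, 0, 0, 0, 0, 0, -1],
    [0, 0, 0, 0, 0, 0, -1],
  ],
)

```text
time: 19.02
tool_pos: [0.4307, -0.2225, 0.0431]
tool_rot: [-0.005, 1.0, 0.019, 0.001]
contact_force: [0.1, 0.6, -0.8]
gripper_width: 0.388
grasp_force: 59.9
```

Emit:
move_arm(
  rows=[
    [0, 0, 0, 0, 0, 0, 0.1],
    [0, 0, 0, 0, 0, 0, 0.1],
    [0, 0, 0, 0, 0, 0, 0.1],
    [0, 0, -1, 0, 0, 0, 0.1],
    [0, 0, -2.5, 0, 0, 0, 0.1],
    [0, 0, -3, 0, 0, 0, 0.1],
    [0, 0, -3, 0, 0, 0, 0.1],
    [0, 0, -3, 0, 0, 0, 0.1],
    [0, 0, 0, 0, 0, 0, 0.1],
  ],
)

```text
time: 19.77
tool_pos: [0.4332, -0.2259, 0.1753]
tool_rot: [-0.001, 1.0, 0.019, 0.005]
contact_force: [0.2, 0.5, 0.6]
gripper_width: 0.549
grasp_force: 0.0
```

```bash
python3 - <<'E'
from h import *
to((.467,.2075,.165),-70.7)
f,g=stones()
w=grab("wrist");cv2.imwrite("pics/w3.png",w["img"])
E
```

```text
t 19.77 pos [ 0.4332 -0.2259  0.1753] yaw -87.8 tilt 0.6 w 0.549 gf 0.0 F [0.2 0.5 0.6] q [-0.64 -0.23  2.    0.01  1.36  0.89]
 shift cm [  5.04 -43.17   1.17] turn z deg -17.1
green [0.537  0.1612 0.0274] err 0.6
violet [0.4675 0.2078 0.0252] err 0.6
```

View pics/w3.png

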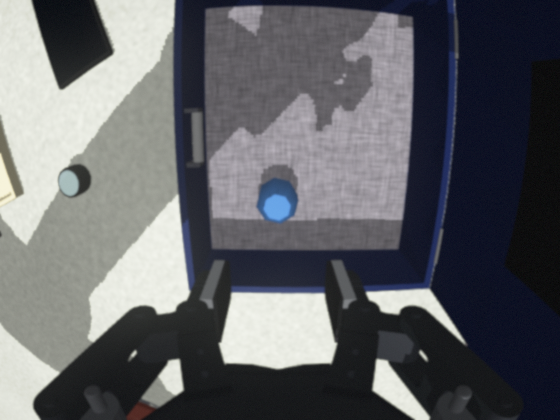

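Blue stands upright inside the box at (277,203). Now violet.

Emit:
move_arm(
  rows=[
    [0.4, -3.33, 0, 0, 0, 0, 0.1],
    [0.4, -3.33, 0, 0, 0, 0, 0.1],
    [0.4, -3.33, 0, 0, 0, 0, 0.1],
    [0.4, -3.33, 0, 0, 0, 0, 0.1],
    [0.4, -3.33, 0, 0, 0, 0, 0.1],
    [0.4, -3.33, 0, 0, 0, 0, 0.1],
    [0.4, -3.33, 0, 0, 0, 0, 0.1],
    [0.4, -3.33, 0, 0, 0, 0, 0.1],
    [0.4, -3.33, 0, 0, 0, 0, 0.1],
    [0.4, -3.33, 0, 0, 0, 0, 0.1],
    [0.4, -3.33, 0, 0, 0, 0, 0.1],
    [0.4, -3.33, 0, 0, 0, 0, 0.1],
    [0.4, -3.33, 0, 0, 0, 0, 0.1],
    [0, 0, 1, 0, 0, -5.7, 0.1],
    [0, 0, 2, 0, 0, -5.7, 0.1],
    [0, 0, 2, 0, 0, -5.7, 0.1],
    [0, 0, 0, 0, 0, 0, 0.1],
    [0, 0, 0, 0, 0, 0, 0.1],
  ],
)

```text
time: 21.42
tool_pos: [0.4631, 0.2111, 0.1186]
tool_rot: [-0.005, 0.986, 0.166, -0.002]
contact_force: [0.0, 0.4, 0.9]
gripper_width: 0.551
grasp_force: 0.0
```

```bash
python3 - <<'E'
from h import *
w=grab("wrist")
for n,lo,hi in(("green",(50,80,20),(90,255,255)),("violet",(132,80,40),(165,255,255))):
    for a,c,b in blobs(w["img"],lo,hi,200)[1]: print(n,a,c,wplane(w,c,.030).round(4))
for i in range(3): to((.470,.208,.038),-70.7); grab("top")
E
```

```text
green 1983 [381.9, 144.1] [0.5397 0.1635 0.03  ]
violet 1778 [286.3, 214.5] [0.4709 0.2079 0.03  ]
t 21.47 pos [0.4643 0.2114 0.1204] yaw -70.8 tilt 0.6 w 0.548 gf 0.0 F [ 0.4 -0.4  0.2] q [ 0.28 -0.11  1.99  0.01  1.25  1.51]
 shift cm [0.42 0.59 8.23] turn z deg -0.1
t 21.52 pos [0.4652 0.2116 0.1216] yaw -70.8 tilt 0.6 w 0.55 gf 0.0 F [-0.4  0.9  0.1] q [ 0.28 -0.11  1.99  0.01  1.25  1.51]
 shift cm [0.31 0.58 8.36] turn z deg -0.1
t 21.57 pos [0.4657 0.2117 0.1223] yaw -70.8 tilt 0.6 w 0.551 gf 0.0 F [0.4 0.1 0.1] q [ 0.28 -0.11  1.99  0.01  1.25  1.51]
 shift cm [0.25 0.57 8.42] turn z deg -0.1
```

Emit:
move_arm(
  rows=[
    [0.2, 0.5, 2.2, 0, 0, 0, 0.1],
    [0, 0, 2.2, 0, 0, 0, 0.1],
    [0, 0, 2, 0, 0, 0, 0.1],
    [0, 0, 1.2, 0, 0, 0, 0.1],
    [0, 0, 0.5, 0, 0, 0, 0.1],
    [0, 0, 0.4, 0, 0, 0, 0.1],
    [0, 0, 0, 0, 0, 0, 0.1],
    [0, 0, 0, 0, 0, 0, 0.1],
  ],
)

```text
time: 22.28
tool_pos: [0.4695, 0.2088, 0.0374]
tool_rot: [-0.005, 0.986, 0.168, 0.002]
contact_force: [-0.3, 0.2, 0.7]
gripper_width: 0.548
grasp_force: 0.0
```

Emit:
move_arm(
  rows=[
    [0, 0, 0, 0, 0, 0, -1],
    [0, 0, 0, 0, 0, 0, -1],
    [0, 0, 0, 0, 0, 0, -1],
    [0, 0, 0, 0, 0, 0, -1],
    [0, 0, 0, 0, 0, 0, -1],
  ],
)

```text
time: 22.7
tool_pos: [0.47, 0.209, 0.0381]
tool_rot: [-0.005, 0.986, 0.168, 0.002]
contact_force: [-0.5, 0.2, 6.1]
gripper_width: 0.393
grasp_force: 60.2
```

Emit:
move_arm(
  rows=[
    [0, 0, -1, 0, 0, 0, -1],
    [0, 0, -2.5, 0, 0, 0, -1],
    [0, 0, -3, 0, 0, 0, -1],
    [0, 0, -3, 0, 0, 0, -1],
    [0, 0, -3, 0, 0, 0, -1],
    [-0.95, 3.2, 0, 0, 0, 0, -1],
    [-0.95, 3.2, 0, 0, 0, 0, -1],
    [-0.95, 3.2, 0, 0, 0, 0, -1],
    [-0.95, 3.2, 0, 0, 0, 0, -1],
    [-0.95, 3.2, 0, 0, 0, 0, -1],
    [-0.95, 3.2, 0, 0, 0, 0, -1],
    [-0.95, 3.2, 0, 0, 0, 0, -1],
    [-0.95, 3.2, 0, 0, 0, 0, -1],
    [-0.95, 3.2, 0, 0, 0, 0, -1],
    [-0.95, 3.2, 0, 0, 0, 0, -1],
    [-0.95, 3.2, 0, 0, 0, 0, -1],
    [-0.95, 3.2, 0, 0, 0, 0, -1],
    [-0.95, 3.2, 0, 0, 0, 0, -1],
    [0, 0, 0, 0, 0, 0, -1],
    [0, 0, 0, 0, 0, 0, -1],
  ],
)

```text
time: 24.37
tool_pos: [0.4892, -0.2274, 0.1569]
tool_rot: [-0.006, 0.986, 0.166, 0.001]
contact_force: [0.1, 0.4, -0.3]
gripper_width: 0.39
grasp_force: 59.9
```

```bash
python3 - <<'E'
from h import *
to((.49,-.226,.041),-88.1)
stones()
E
```

```text
t 24.37 pos [ 0.4892 -0.2274  0.1569] yaw -70.9 tilt 0.6 w 0.39 gf 59.9 F [ 0.1  0.4 -0.3] q [-0.58 -0.07  1.9   0.01  1.32  0.66]
 shift cm [ 0.09  0.02 11.59] turn z deg 17.2
green [0.5368 0.1608 0.0285] err 0.6
```

Emit:
move_arm(
  rows=[
    [0, 0, 2.5, 0, 0, 5.7, -1],
    [0, 0, 2.5, 0, 0, 5.7, -1],
    [0, 0, 2.5, 0, 0, 5.7, -1],
    [0, 0, 2.2, 0, 0, 0, -1],
    [0, 0, 1, 0, 0, 0, -1],
    [0, 0, 0.6, 0, 0, 0, -1],
    [0, 0, 0.3, 0, 0, 0, -1],
    [0, 0, 0, 0, 0, 0, -1],
    [0, 0, 0, 0, 0, 0, -1],
  ],
)

```text
time: 25.22
tool_pos: [0.4906, -0.2253, 0.0422]
tool_rot: [-0.005, 1.0, 0.02, 0.001]
contact_force: [-0.1, -0.6, 0.2]
gripper_width: 0.39
grasp_force: 59.9
```

Emit:
move_arm(
  rows=[
    [0, 0, 0, 0, 0, 0, 0.1],
    [0, 0, 0, 0, 0, 0, 0.1],
    [0, 0, 0, 0, 0, 0, 0.1],
    [0, 0, -1, 0, 0, 0, 0.1],
    [0, 0, -2.5, 0, 0, 0, 0.1],
    [0, 0, -3, 0, 0, 0, 0.1],
    [0, 0, -3, 0, 0, 0, 0.1],
    [0, 0, -3, 0, 0, 0, 0.1],
    [0, 0, 0, 0, 0, 0, 0.1],
    [0, 0, 0, 0, 0, 0, 0.1],
  ],
)

```text
time: 26.05
tool_pos: [0.4912, -0.2273, 0.1695]
tool_rot: [-0.003, 1.0, 0.019, 0.003]
contact_force: [-0.6, 0.6, -1.4]
gripper_width: 0.552
grasp_force: 0.0
```

```bash
python3 - <<'E'
from h import *
to((.538,.161,.165),-70.7)
f,g=stones()
w=grab("wrist")
for n,lo,hi in(("blue",(98,110,60),(115,255,255)),("violet",(132,80,40),(165,255,255))):
    for a,c,b in blobs(w["img"],lo,hi,200)[1]: print(n,a,c,wplane(w,c,.031).round(4))
E
```

```text
t 26.05 pos [ 0.4912 -0.2273  0.1695] yaw -87.8 tilt 0.5 w 0.552 gf 0.0 F [-0.6  0.6 -1.4] q [-0.58 -0.08  1.89  0.01  1.34  0.96]
 shift cm [  6.17 -38.62   0.75] turn z deg -17.1
green [0.5373 0.161  0.0269] err 0.5
blue 1626 [357.5, 57.3] [ 0.6139 -0.2837  0.031 ]
blue 1157 [437.0, 211.5] [ 0.4889 -0.3704  0.031 ]
blue 1251 [273.1, 262.2] [ 0.4349 -0.2233  0.031 ]
blue 483 [277.4, 345.7] [ 0.3351 -0.231   0.031 ]
violet 1386 [278.7, 201.0] [ 0.4921 -0.2261  0.031 ]
```

Emit:
move_arm(
  rows=[
    [0.5, -3.22, 0, 0, 0, 0, 0.1],
    [0.5, -3.22, 0, 0, 0, 0, 0.1],
    [0.5, -3.22, 0, 0, 0, 0, 0.1],
    [0.5, -3.22, 0, 0, 0, 0, 0.1],
    [0.5, -3.22, 0, 0, 0, 0, 0.1],
    [0.5, -3.22, 0, 0, 0, 0, 0.1],
    [0.5, -3.22, 0, 0, 0, 0, 0.1],
    [0.5, -3.22, 0, 0, 0, 0, 0.1],
    [0.5, -3.22, 0, 0, 0, 0, 0.1],
    [0.5, -3.22, 0, 0, 0, 0, 0.1],
    [0.5, -3.22, 0, 0, 0, 0, 0.1],
    [0.5, -3.22, 0, 0, 0, 0, 0.1],
    [0, 0, 1, 0, 0, -5.7, 0.1],
    [0, 0, 2, 0, 0, -5.7, 0.1],
    [0, 0, 2, 0, 0, -5.7, 0.1],
    [0, 0, 0, 0, 0, 0, 0.1],
    [0, 0, 0, 0, 0, 0, 0.1],
    [0, 0, 0, 0, 0, 0, 0.1],
    [0, 0, 0, 0, 0, 0, 0.1],
  ],
)

```text
time: 27.78
tool_pos: [0.5354, 0.1625, 0.121]
tool_rot: [-0.005, 0.986, 0.167, 0.002]
contact_force: [-0.1, 1.4, 0.6]
gripper_width: 0.551
grasp_force: 0.0
```

```bash
python3 - <<'E'
from h import *
w=grab("wrist")
for n,lo,hi in(("green",(50,80,20),(90,255,255)),):
    for a,c,b in blobs(w["img"],lo,hi,200)[1]: print(n,a,c,wplane(w,c,.030).round(4))
to((.538,.161,.038),-70.7)
E
```

```text
green 1788 [281.5, 215.8] [0.5412 0.162  0.03  ]
t 27.83 pos [0.5356 0.1626 0.1212] yaw -70.8 tilt 0.6 w 0.545 gf 0.0 F [ 0.3 -0.4  0.6] q [0.16 0.01 1.88 0.01 1.25 1.39]
 shift cm [0.13 0.31 8.32] turn z deg -0.1
```

Emit:
move_arm(
  rows=[
    [0.3, 0.2, 2.2, 0, 0, 0, 0.1],
    [0, 0, 2.2, 0, 0, 0, 0.1],
    [0, 0, 2, 0, 0, 0, 0.1],
    [0, 0, 1.1, 0, 0, 0, 0.1],
    [0, 0, 0.5, 0, 0, 0, 0.1],
    [0, 0, 0.3, 0, 0, 0, 0.1],
    [0, 0, 0, 0, 0, 0, 0.1],
    [0, 0, 0, 0, 0, 0, 0.1],
  ],
)

```text
time: 28.5
tool_pos: [0.5391, 0.1628, 0.0381]
tool_rot: [-0.005, 0.986, 0.168, 0.002]
contact_force: [-0.3, -0.1, -0.1]
gripper_width: 0.55
grasp_force: 0.0
```

Emit:
move_arm(
  rows=[
    [0, 0, 0, 0, 0, 0, -1],
    [0, 0, 0, 0, 0, 0, -1],
    [0, 0, 0, 0, 0, 0, -1],
    [0, 0, 0, 0, 0, 0, -1],
    [0, 0, 0, 0, 0, 0, -1],
  ],
)

```text
time: 28.92
tool_pos: [0.5396, 0.1629, 0.0387]
tool_rot: [-0.005, 0.986, 0.168, 0.002]
contact_force: [-1.0, -0.7, 6.9]
gripper_width: 0.389
grasp_force: 60.2
```

Emit:
move_arm(
  rows=[
    [0, 0, -1, 0, 0, 0, -1],
    [0, 0, -2.5, 0, 0, 0, -1],
    [0, 0, -3, 0, 0, 0, -1],
    [0, 0, -3, 0, 0, 0, -1],
    [0, 0, -3, 0, 0, 0, -1],
    [-0.98, 3.08, 0, 0, 0, 0, -1],
    [-0.98, 3.08, 0, 0, 0, 0, -1],
    [-0.98, 3.08, 0, 0, 0, 0, -1],
    [-0.98, 3.08, 0, 0, 0, 0, -1],
    [-0.98, 3.08, 0, 0, 0, 0, -1],
    [-0.98, 3.08, 0, 0, 0, 0, -1],
    [-0.98, 3.08, 0, 0, 0, 0, -1],
    [-0.98, 3.08, 0, 0, 0, 0, -1],
    [-0.98, 3.08, 0, 0, 0, 0, -1],
    [-0.98, 3.08, 0, 0, 0, 0, -1],
    [-0.98, 3.08, 0, 0, 0, 0, -1],
    [-0.98, 3.08, 0, 0, 0, 0, -1],
    [0, 0, 0, 0, 0, 0, -1],
    [0, 0, 0, 0, 0, 0, -1],
  ],
)

```text
time: 30.5
tool_pos: [0.549, -0.2276, 0.1578]
tool_rot: [-0.005, 0.986, 0.166, 0.001]
contact_force: [0.2, 0.1, -2.2]
gripper_width: 0.389
grasp_force: 59.9
```

```bash
python3 - <<'E'
from h import *
to((.55,-.226,.041),-88.1)
E
```

```text
t 30.5 pos [ 0.549  -0.2276  0.1578] yaw -70.9 tilt 0.6 w 0.389 gf 59.9 F [ 0.2  0.1 -2.2] q [-0.52  0.06  1.77  0.01  1.32  0.71]
 shift cm [ 0.11  0.   11.68] turn z deg 17.2
```

Emit:
move_arm(
  rows=[
    [0, 0, 2.5, 0, 0, 5.7, -1],
    [0, 0, 2.5, 0, 0, 5.7, -1],
    [0, 0, 2.5, 0, 0, 5.7, -1],
    [0, 0, 2.2, 0, 0, 0, -1],
    [0, 0, 1, 0, 0, 0, -1],
    [0, 0, 0.6, 0, 0, 0, -1],
    [0, 0, 0.3, 0, 0, 0, -1],
    [0, 0, 0, 0, 0, 0, -1],
    [0, 0, 0, 0, 0, 0, -1],
  ],
)

```text
time: 31.25
tool_pos: [0.5504, -0.2254, 0.0432]
tool_rot: [-0.005, 1.0, 0.019, 0.001]
contact_force: [0.2, 0.3, -0.5]
gripper_width: 0.39
grasp_force: 59.9
```

Emit:
move_arm(
  rows=[
    [0, 0, 0, 0, 0, 0, 0.1],
    [0, 0, 0, 0, 0, 0, 0.1],
    [0, 0, 0, 0, 0, 0, 0.1],
    [0, 0, -1, 0, 0, 0, 0.1],
    [0, 0, -2.5, 0, 0, 0, 0.1],
    [0, 0, -3, 0, 0, 0, 0.1],
    [0, 0, -3, 0, 0, 0, -0.5],
    [0, 0, -3, 0, 0, 0, -1],
    [0, 0, 0, 0, 0, 0, -1],
    [0, 0, 0, 0, 0, 0, -1],
  ],
)

```text
time: 32.08
tool_pos: [0.551, -0.2274, 0.1708]
tool_rot: [-0.004, 1.0, 0.019, 0.003]
contact_force: [-0.3, 0.2, -0.6]
gripper_width: 0.007
grasp_force: 0.0
```

```bash
python3 - <<'E'
from h import *
to((.41,-.10,.42),-88.1)
f,g=stones()
w=grab("wrist")
cv2.imwrite("pics/w5.png",np.hstack([cv2.resize(w["img"],(400,300)),cv2.resize(g["img"],(400,300))]))
for n,lo,hi in(("green",(50,80,20),(90,255,255)),("violet",(132,80,40),(165,255,255))):
    for a,c,b in blobs(w["img"],lo,hi,200)[1]: print(n,a,c,wplane(w,c,.031).round(4))
E
```

```text
t 32.08 pos [ 0.551  -0.2274  0.1708] yaw -87.8 tilt 0.5 w 0.007 gf 0.0 F [-0.3  0.2 -0.6] q [-0.52  0.04  1.76  0.01  1.34  1.01]
 shift cm [-13.46 -13.45 -24.91] turn z deg 0.3
green 1354 [278.6, 200.4] [ 0.5521 -0.2262  0.031 ]
violet 500 [275.1, 252.0] [ 0.5044 -0.2249  0.031 ]
```

View pics/w5.png

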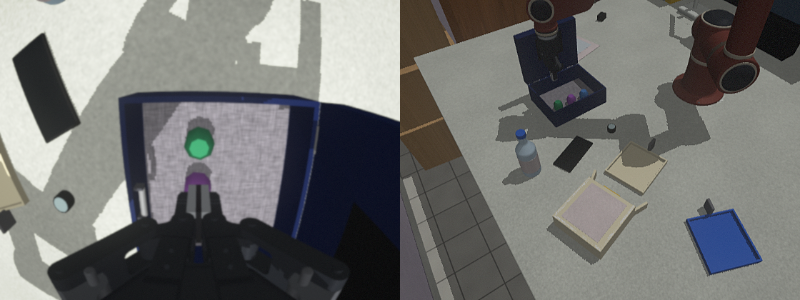

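All three stones are upright in the box (green, violet, blue in a row); the tray is empty. Now go over the lid to its back, at the near strip (x≈0.41).

Emit:
move_arm(
  rows=[
    [0, 0, -3, 0, 0, 0, -1],
    [0, 0, -3, 0, 0, 0, -1],
    [0, 0, -3, 0, 0, 0, -1],
    [0, 0, -3, 0, 0, 0, -1],
    [0, 0, -3, 0, 0, 0, -1],
    [0, 0, -3, 0, 0, 0, -1],
    [0, 0, -3, 0, 0, 0, -1],
    [-1.9, 3, 0, 0, 0, 0, -1],
    [-1.9, 3, 0, 0, 0, 0, -1],
    [-1.9, 3, 0, 0, 0, 0, -1],
    [-1.9, 3, 0, 0, 0, 0, -1],
    [-1.9, 3, 0, 0, 0, 0, -1],
    [-1.9, 3, 0, 0, 0, 0, -1],
    [-1.9, 3, 0, 0, 0, 0, -1],
    [-1.9, 3, 0, 0, 0, 0, -1],
    [0, 0, 0, 0, 0, 0, -1],
    [0, 0, 0, 0, 0, 0, -1],
  ],
)

```text
time: 33.65
tool_pos: [0.4055, -0.4753, 0.3714]
tool_rot: [-0.007, 1.0, 0.018, -0.001]
contact_force: [-0.8, 0.8, 0.0]
gripper_width: 0.005
grasp_force: 0.0
```

```bash
python3 - <<'E'
from h import *
to((.41,-.46,.264),-88.1)
g=grab("scene"); f=grab("top")
cv2.imwrite("pics/s6.png",np.hstack([cv2.resize(g["img"][0:200,110:330],(440,400)),cv2.resize(f["img"][180:340,340:500],(360,400))]))
E
```

```text
t 33.65 pos [ 0.4055 -0.4753  0.3714] yaw -88.0 tilt 0.8 w 0.005 gf 0.0 F [-0.8  0.8  0. ] q [-0.99  0.02  1.45  0.01  1.69  0.55]
 shift cm [ 0.53 -1.36 10.76] turn z deg 0.1
```

View pics/s6.png

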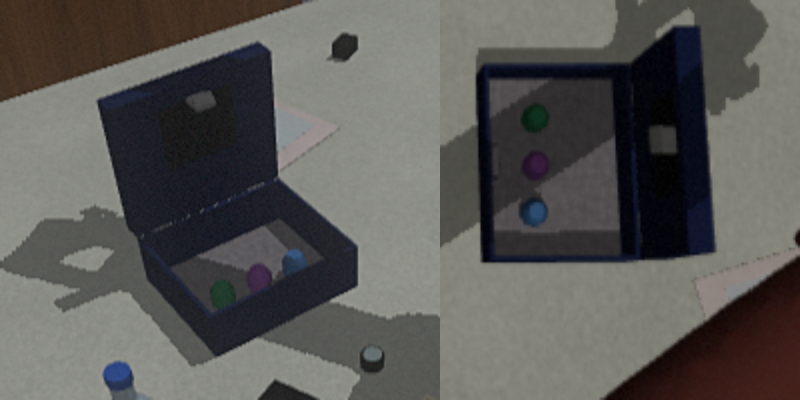

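Box and stones fine; lid upright. Descend behind the lid and push it forward.

Emit:
move_arm(
  rows=[
    [0.5, 0, 2.5, 0, 0, 0, -1],
    [0, 0, 2.7, 0, 0, 0, -1],
    [0, 0, 2.7, 0, 0, 0, -1],
    [0, 0, 2.7, 0, 0, 0, -1],
    [0, -1.5, 0, 0, 0, 0, -1],
    [0, -1.5, 0, 0, 0, 0, -1],
    [0, -1.5, 0, 0, 0, 0, -1],
    [0, -1.5, 0, 0, 0, 0, -1],
    [0, -1.5, 0, 0, 0, 0, -1],
    [0, -1.5, 0, 0, 0, 0, -1],
    [0, -1.5, 0, 0, 0, 0, -1],
    [0, -1.5, 0, 0, 0, 0, -1],
    [0, -1.5, 0.2, 0, 0, 0, -1],
    [0, -1.5, 0.3, 0, 0, 0, -1],
    [0, -1.5, 0.4, 0, 0, 0, -1],
    [0, 0, 0, 0, 0, 0, -1],
  ],
)

```text
time: 35.08
tool_pos: [0.4056, -0.3047, 0.2599]
tool_rot: [-0.006, 1.0, 0.021, -0.0]
contact_force: [0.2, -0.2, -0.4]
gripper_width: -0.001
grasp_force: 0.0
```

```bash
python3 - <<'E'
from h import *
to((.405,-.267,.235),-88.1)
E
```

```text
t 35.08 pos [ 0.4056 -0.3047  0.2599] yaw -87.6 tilt 0.7 w -0.001 gf 0.0 F [ 0.2 -0.2 -0.4] q [-0.8  -0.23  1.87  0.01  1.52  0.73]
 shift cm [ 0.1  -3.74  2.54] turn z deg 0.5
```

Emit:
move_arm(
  rows=[
    [0, -1.2, 0.8, 0, 0, 0, -1],
    [0, -1.2, 0.8, 0, 0, 0, -1],
    [0, -1.2, 0.9, 0, 0, 0, -1],
    [0, -1.1, 1, 0, 0, 0, -1],
    [0, -1.1, 1, 0, 0, 0, -1],
  ],
)

```text
time: 35.5
tool_pos: [0.4038, -0.2491, 0.2171]
tool_rot: [-0.005, 1.0, 0.02, 0.001]
contact_force: [1.6, -0.5, 2.6]
gripper_width: -0.001
grasp_force: 1.1
```

```bash
python3 - <<'E'
from h import *
to((.405,-.234,.205),-88.1)
g=grab("scene"); f=grab("top")
cv2.imwrite("pics/s7.png",np.hstack([cv2.resize(g["img"][0:200,110:330],(440,400)),cv2.resize(f["img"][180:340,340:500],(360,400))]))
E
```

```text
t 35.5 pos [ 0.4038 -0.2491  0.2171] yaw -87.8 tilt 0.6 w -0.001 gf 1.1 F [ 1.6 -0.5  2.6] q [-0.71 -0.3   1.99  0.01  1.46  0.82]
 shift cm [ 0.18 -1.49  1.22] turn z deg 0.3
```

View pics/s7.png

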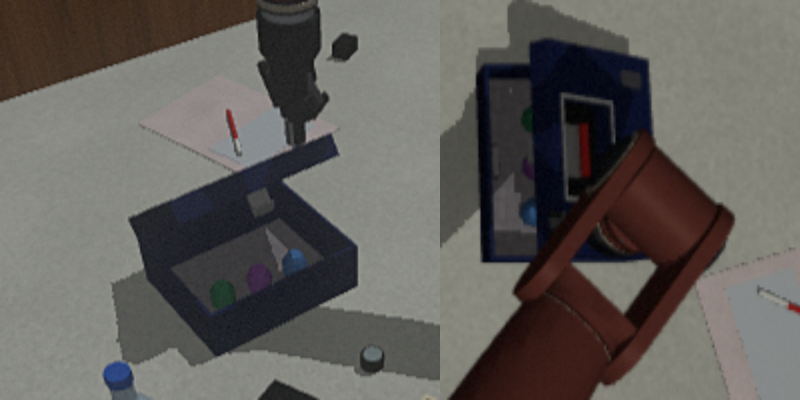

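Lid is following, at about 40°. Continue down.

Emit:
move_arm(
  rows=[
    [0, -0.8, 1, 0, 0, 0, -1],
    [0, -0.8, 1.2, 0, 0, 0, -1],
    [0, -0.8, 1.3, 0, 0, 0, -1],
    [0, -0.8, 1.3, 0, 0, 0, -1],
    [0, -0.5, 1.2, 0, 0, 0, -1],
    [0, -0.5, 1, 0, 0, 0, -1],
    [0, -0.3, 1, 0, 0, 0, -1],
    [0, -0.2, 0.6, 0, 0, 0, -1],
    [0, 0, 0, 0, 0, 0, -1],
  ],
)

```text
time: 36.35
tool_pos: [0.4011, -0.2024, 0.1332]
tool_rot: [-0.004, 1.0, 0.02, -0.002]
contact_force: [-9.4, 1.2, 17.2]
gripper_width: 0.002
grasp_force: 8.4
```

```bash
python3 - <<'E'
from h import *
to((.40,-.185,.124),-88.1)
E
```

```text
t 36.35 pos [ 0.4011 -0.2024  0.1332] yaw -87.7 tilt 0.5 w 0.002 gf 8.4 F [-9.4  1.2 17.2] q [-0.64 -0.28  2.12  0.01  1.31  0.89]
 shift cm [-0.04 -1.73  0.93] turn z deg 0.4
```

Emit:
move_arm(
  rows=[
    [0, 0, -1.5, 0, 0, 0, -1],
    [0, -1.2, 0, 0, 0, 0, -1],
    [0, -1.2, 0, 0, 0, 0, -1],
    [0, 0, 0.6, 0, 0, 0, -1],
    [0, 0, 0.4, 0, 0, 0, -1],
    [0, 0, 0.3, 0, 0, 0, -1],
    [0, 0, 0.3, 0, 0, 0, -1],
    [0, 0, 0, 0, 0, 0, -1],
  ],
)

```text
time: 37.02
tool_pos: [0.4007, -0.1768, 0.1318]
tool_rot: [-0.007, 1.0, 0.019, -0.0]
contact_force: [-3.6, 7.1, 9.8]
gripper_width: -0.002
grasp_force: 4.9
```

Emit:
move_arm(
  rows=[
    [0, 0, 0.3, 0, 0, 0, -1],
    [0, 0, 0, 0, 0, 0, -1],
    [0, 0, 0, 0, 0, 0, -1],
  ],
)

```text
time: 37.27
tool_pos: [0.3998, -0.1773, 0.1259]
tool_rot: [-0.006, 1.0, 0.019, -0.001]
contact_force: [0.0, 0.3, 0.2]
gripper_width: -0.001
grasp_force: 0.0
```

Emit:
move_arm(
  rows=[
    [0, 0, 0.3, 0, 0, 0, -1],
    [0, 0, 0.2, 0, 0, 0, -1],
    [0, 0, 0, 0, 0, 0, -1],
    [0, 0, 0, 0, 0, 0, -1],
  ],
)

```text
time: 37.6
tool_pos: [0.4003, -0.1777, 0.1244]
tool_rot: [-0.006, 1.0, 0.019, -0.001]
contact_force: [-7.9, 4.3, 16.6]
gripper_width: -0.0
grasp_force: 8.4
```

Emit:
move_arm(
  rows=[
    [0, 0, -2.5, 0, 0, 0, -1],
    [0, 0, -2.5, 0, 0, 0, -1],
    [0, 0, -2.5, 0, 0, 0, -0.2],
    [0, -3.19, 0, 0, 0, 0, -0.2],
    [0, -3.19, 0, 0, 0, 0, -0.2],
    [0, -3.19, 0, 0, 0, 0, -0.2],
    [0, -3.19, 0, 0, 0, 0, -0.2],
    [0, -3.19, 0, 0, 0, 0, -0.2],
    [0, -3.19, 0, 0, 0, 0, -0.2],
    [0, -3.19, 0, 0, 0, 0, -0.2],
    [0, -3.19, 0, 0, 0, 0, -0.2],
    [0, -3.19, 0, 0, 0, 0, -0.2],
    [0, -3.19, 0, 0, 0, 0, -0.2],
    [0, 0, 0, 0, 0, -5.8, -0.2],
    [0, 0, 0, 0, 0, -5.8, -0.2],
    [0, 0, 0, 0, 0, -5.8, -0.2],
    [0, 0, 0, 0, 0, 0, -0.2],
    [0, 0, 0, 0, 0, 0, -0.2],
  ],
)

```text
time: 39.1
tool_pos: [0.3879, 0.1402, 0.1999]
tool_rot: [-0.005, 0.986, 0.169, 0.0]
contact_force: [-0.5, 0.0, -1.1]
gripper_width: 0.398
grasp_force: 0.0
```

```bash
python3 - <<'E'
from h import *
to((.3835,.1416,.036),-70.7)
w=grab("wrist");f=grab("top");g=grab("scene")
cv2.imwrite("pics/w8.png",np.hstack([cv2.resize(w["img"],(400,300)),cv2.resize(g["img"],(400,300))]))
img=f["img"]
m,_=blobs(img,(15,30,120),(32,120,255))
n,l,s,c=cv2.connectedComponentsWithStats(m)
for i in range(1,n):
    if s[i,4]>300:
        z=.016 if c[i][1]>215 else .06; p=np.argwhere(l==i)[:,::-1]; W=(plane(f,p,z)[:,:2]*1000).astype(np.float32); r=cv2.minAreaRect(W); print(s[i],np.round(r[0],1),np.round(r[1],1),round(r[2],1))
m,_=blobs(img,(112,100,20),(125,255,120));m[:,:350]=0;p=np.argwhere(m>0)[:,::-1];r=cv2.minAreaRect((plane(f,p,.105)[:,:2]*1000).astype(np.float32));print("lid",r)
E
```

```text
t 39.1 pos [0.3879 0.1402 0.1999] yaw -70.5 tilt 0.6 w 0.398 gf 0.0 F [-0.5  0.  -1.1] q [ 0.16 -0.47  2.14  0.01  1.47  1.39]
 shift cm [-0.41 -0.12 16.39] turn z deg 0.2
[ 198  143   66   64 1054] [697.4 254.1] [174.4 172.2] 18.2
[225 221  34  28 581] [507.9 209.4] [ 74.3 103.6] 18.9
lid ((489.59576416015625, -247.42587280273438), (238.63621520996094, 205.35000610351562), 1.79501473903656)
```

View pics/w8.png

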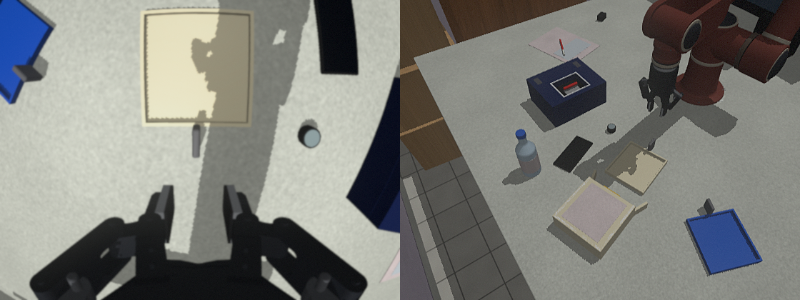

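The lid is shut; the tray's tab is at (196,142) in the left half, midway between the fingers (167/231).

```bash
python3 - <<'E'
from h import *
w=grab("wrist")
for p in((272,217),(276,178)): print(wplane(w,p,.048).round(4))
for p in((201,14),(354,15),(352,172),(199,172)): print(wplane(w,p,.016).round(4))
to((.3835,.1416,.036),-70.7)
E
```

```text
[0.3699 0.1401 0.048 ]
[0.405  0.1486 0.048 ]
[0.5287 0.2688 0.016 ]
[0.5758 0.1311 0.016 ]
[0.4296 0.0787 0.016 ]
[0.379  0.2209 0.016 ]
t 39.3 pos [0.3882 0.14   0.2004] yaw -70.5 tilt 0.6 w 0.404 gf 0.0 F [-0.6  0.7  0.2] q [ 0.16 -0.47  2.14  0.01  1.47  1.39]
 shift cm [-0.44 -0.14 16.44] turn z deg 0.2
```

Emit:
move_arm(
  rows=[
    [0, -0.3, 2.5, 0, 0, 0, -0.2],
    [0, 0, 2.5, 0, 0, 0, -0.2],
    [0, 0, 2.5, 0, 0, 0, -0.2],
    [0, 0, 2.5, 0, 0, 0, -0.2],
    [0, 0, 2.5, 0, 0, 0, -0.2],
    [0, 0, 2, 0, 0, 0, -0.2],
    [0, 0, 1, 0, 0, 0, -0.2],
    [0, 0, 0.6, 0, 0, 0, -0.2],
    [0, 0, 0, 0, 0, 0, -0.2],
    [0, 0, 0, 0, 0, 0, -0.2],
  ],
)

```text
time: 40.13
tool_pos: [0.3879, 0.1448, 0.0405]
tool_rot: [-0.005, 0.985, 0.17, 0.001]
contact_force: [0.5, -0.2, 0.6]
gripper_width: 0.401
grasp_force: 0.0
```

Emit:
move_arm(
  rows=[
    [0, 0, 0, 0, 0, 0, -1],
    [0, 0, 0, 0, 0, 0, -1],
    [0, 0, 0, 0, 0, 0, -1],
    [0, 0, 0, 0, 0, 0, -1],
    [0, 0, 0, 0, 0, 0, -1],
  ],
)

```text
time: 40.55
tool_pos: [0.3883, 0.1449, 0.0413]
tool_rot: [-0.005, 0.985, 0.17, 0.002]
contact_force: [-2.1, -0.3, 6.4]
gripper_width: 0.106
grasp_force: 59.4
```

```bash
python3 - <<'E'
from h import *
import math
a=math.radians(18.3)
to((.6975-.097*math.cos(a),.2542-.097*math.sin(a),.038),-71.7)
E
```

```text
t 40.55 pos [0.3883 0.1449 0.0413] yaw -70.4 tilt 0.6 w 0.106 gf 59.4 F [-2.1 -0.3  6.4] q [ 0.17 -0.24  2.26  0.01  1.12  1.39]
 shift cm [23.09 -0.14  0.46] turn z deg 1.3
```

Emit:
move_arm(
  rows=[
    [1, 0, 0, 0, 0, 0.3, -1],
    [2, 0, 0, 0, 0, 0.3, -1],
    [2, 0, 0, 0, 0, 0.3, -1],
    [2, 0, 0, 0, 0, 0.3, -1],
    [2, 0, 0, 0, 0, 0, -1],
    [1, 0, 0, 0, 0, 0, -1],
    [0, 0, 0, 0, 0, 0, -1],
    [0, 0, 0, 0, 0, 0, -1],
  ],
)

```text
time: 41.22
tool_pos: [0.4825, 0.1787, 0.0412]
tool_rot: [-0.006, 0.987, 0.161, 0.001]
contact_force: [-2.0, 5.2, 4.4]
gripper_width: 0.106
grasp_force: 60.3
```

```bash
python3 - <<'E'
from h import *
import math
a=math.radians(18.3)
to((.6975-.097*math.cos(a),.2542-.097*math.sin(a),.038),-71.7)
w=grab("wrist");cv2.imwrite("pics/w9.png",w["img"])
E
```

```text
t 41.22 pos [0.4825 0.1787 0.0412] yaw -71.5 tilt 0.7 w 0.106 gf 60.3 F [-2.   5.2  4.4] q [0.2  0.02 2.02 0.01 1.1  1.44]
 shift cm [13.08 -0.36  0.38] turn z deg 0.2
```

View pics/w9.png

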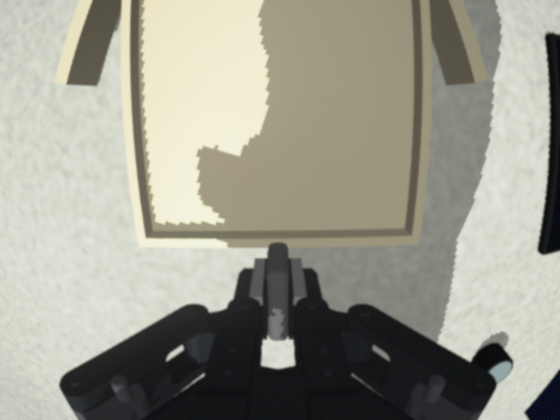

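Tray is entering between the cheeks (inner edges ~97 and ~447 at row 85), tray middle ~279 vs 272: shift ~3.5 mm left, as computed.

Emit:
move_arm(
  rows=[
    [1.5, -0.1, 0, 0, 0, 0.2, -1],
    [1.5, -0.1, 0, 0, 0, 0, -1],
    [1.5, -0.1, 0, 0, 0, 0, -1],
    [1.5, 0, 0, 0, 0, 0, -1],
    [1.5, 0, 0, 0, 0, 0, -1],
    [1, 0, 0, 0, 0, 0, -1],
    [0, 0, 0, 0, 0, 0, -1],
    [0, 0, 0, 0, 0, 0, -1],
  ],
)

```text
time: 41.93
tool_pos: [0.562, 0.2078, 0.0411]
tool_rot: [-0.006, 0.987, 0.158, 0.001]
contact_force: [-1.5, 4.8, 3.6]
gripper_width: 0.106
grasp_force: 59.5
```

```bash
python3 - <<'E'
from h import *
import math
a=math.radians(18.3)
to((.6975-.097*math.cos(a),.2542-.097*math.sin(a),.038),-71.7)
E
```

```text
t 41.93 pos [0.562  0.2078 0.0411] yaw -71.8 tilt 0.7 w 0.106 gf 59.5 F [-1.5  4.8  3.6] q [0.22 0.21 1.82 0.01 1.11 1.47]
 shift cm [ 4.62 -0.15  0.33] turn z deg -0.1
```

Emit:
move_arm(
  rows=[
    [1, -0.1, 0, 0, 0, 0, -1],
    [1, 0, 0, 0, 0, 0, -1],
    [1, 0, 0, 0, 0, 0, -1],
    [0.8, 0, 0, 0, 0, 0, -1],
    [0.3, 0, 0, 0, 0, 0, -1],
    [0, 0, 0, 0, 0, 0, -1],
    [0, 0, 0, 0, 0, 0, -1],
  ],
)

```text
time: 42.52
tool_pos: [0.5997, 0.2205, 0.0411]
tool_rot: [-0.005, 0.987, 0.158, -0.0]
contact_force: [-4.0, 2.6, 5.2]
gripper_width: 0.106
grasp_force: 59.9
```

Emit:
move_arm(
  rows=[
    [0.3, 0, 0, 0, 0, 0, -1],
    [0.2, 0, 0, 0, 0, 0, -1],
    [0, 0, 0, 0, 0, 0, -1],
    [0, 0, 0, 0, 0, 0, -1],
  ],
)

```text
time: 42.85
tool_pos: [0.6038, 0.2218, 0.041]
tool_rot: [-0.005, 0.987, 0.158, -0.001]
contact_force: [-6.1, 1.1, 7.0]
gripper_width: 0.105
grasp_force: 60.2
```

Emit:
move_arm(
  rows=[
    [0.3, 0, 0, 0, 0, 0, -1],
    [0.2, 0, 0, 0, 0, 0, -1],
    [0, 0, 0, 0, 0, 0, -1],
    [0, 0, 0, 0, 0, 0, -1],
  ],
)

```text
time: 43.18
tool_pos: [0.6085, 0.2234, 0.0411]
tool_rot: [-0.005, 0.987, 0.158, -0.001]
contact_force: [-6.1, 0.6, 7.9]
gripper_width: 0.108
grasp_force: 60.2
```

Emit:
move_arm(
  rows=[
    [0.3, 0, 0, 0, 0, 0, -1],
    [0, 0, 0, 0, 0, 0, -1],
    [0, 0, 0, 0, 0, 0, -1],
  ],
)

```text
time: 43.43
tool_pos: [0.6104, 0.224, 0.0411]
tool_rot: [-0.005, 0.987, 0.158, -0.002]
contact_force: [-10.8, -0.1, 10.7]
gripper_width: 0.105
grasp_force: 60.6
```

Emit:
move_arm(
  rows=[
    [0.3, 0, 0, 0, 0, 0, -1],
    [0, 0, 0, 0, 0, 0, -1],
    [0, 0, 0, 0, 0, 0, -1],
  ],
)

```text
time: 43.68
tool_pos: [0.6104, 0.224, 0.0411]
tool_rot: [-0.004, 0.987, 0.159, -0.006]
contact_force: [-23.1, -5.7, 19.2]
gripper_width: 0.109
grasp_force: 61.9
```

Stalled on the back wall: home. Release, lift off and check.

Emit:
move_arm(
  rows=[
    [-0.3, 0, 0, 0, 0, 0, -1],
    [0, 0, 0, 0, 0, 0, -0.6],
    [0, 0, 0, 0, 0, 0, -0.4],
    [0, 0, 0, 0, 0, 0, -0.4],
    [0, 0, -1, 0, 0, 0, -0.4],
    [0, 0, -2, 0, 0, 0, -0.4],
    [0, 0, -3, 0, 0, 0, -0.4],
    [0, 0, -3, 0, 0, 0, -0.4],
    [0, 0, -3, 0, 0, 0, -0.4],
    [-3, 0, -3, 0, 0, 0, -0.4],
    [-3, 0, -3, 0, 0, 0, -0.4],
    [-3, 0, -3, 0, 0, 0, -0.4],
    [-3, 0, 0, 0, 0, 0, -0.4],
    [-3, 0, 0, 0, 0, 0, -0.4],
    [0, 0, 0, 0, 0, 0, -0.4],
    [0, 0, 0, 0, 0, 0, -0.4],
  ],
)

```text
time: 45.02
tool_pos: [0.4714, 0.1758, 0.2492]
tool_rot: [-0.005, 0.987, 0.158, 0.002]
contact_force: [-0.1, -0.5, 0.1]
gripper_width: 0.302
grasp_force: 0.0
```

```bash
python3 - <<'E'
from h import *
to((.6,.22,.2))
w=grab("wrist");g=grab("scene")
cv2.imwrite("pics/end.png",np.hstack([cv2.resize(w["img"],(400,300)),cv2.resize(g["img"],(400,300))]))
E
```

```text
t 45.02 pos [0.4714 0.1758 0.2492] yaw -71.8 tilt 0.7 w 0.302 gf 0.0 F [-0.1 -0.5  0.1] q [ 0.2  -0.25  1.9   0.01  1.49  1.46]
 shift cm [13.56 -0.14  5.01] turn z deg None
```

View pics/end.png

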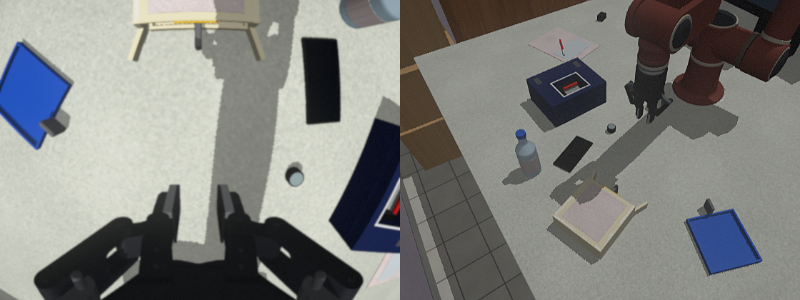

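The tray is fully in the bay with only the handle outside (198,37), the lid is shut, and the bystanders are where they were.

```bash
python3 -c "
from plant import manip
print(manip.job_done())"
```

```text
the job is handed in; nothing more can be done
None
```

The job is handed in, though the hand-in call gave no verdict: the three stones present are in the strongbox, the lid is pushed shut (it snapped down; I inferred the latch from that), and the tray is against the back wall of its bay, with the bottle, phone and magnifier untouched.

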